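# Turn the stamping blocks brass up into the tote

### The arm

A 6-joint arm with a two-finger parallel gripper is mounted at the origin on the work surface. World frame = base frame: x ahead of the robot, y to its left, z up, the work surface at z = 0. Lengths are in mm, angles in degrees, forces in N, time in s.
With the tool pointing down it reaches from about 300 to 850 mm from the base axis. Payload 4.2 kg.
Tool frame: the origin (TCP) lies midway between the tips of the shut fingers; the grasp point (between the pads) lies 19 mm behind it; z points along the fingers, y is the line along which they close (so a half turn about z gives the same grasp; the last joint's range is limited). The gripper opens to 91 mm and grips with 3 to 60 N. Pads are 32 mm wide; open, the fingers measure 118 mm over their backs; the gripper's body (76 mm by 178 mm) begins 60 mm behind the grasp point.
Start: joints at [-78.209, 18.312, 89.639, -0, 72.044, -1.146], TCP at [128.736, -560.42, 213.976] pointing down, gripper open.
Joint ranges: [-177.97, 177.97], [-48.28, 115.42], [12.27, 149.76], [-77.06, 257.06], [2.81, 150.46], [-146.56, 146.56]. Speed limits (degrees/s): [147.25, 147.25, 180, 180, 180, 180].

### API

Orientations are given as [roll, pitch, yaw] about the fixed x, y, z axes, in that order (R = Rz(yaw) Ry(pitch) Rx(roll)).
In Python, from workcell import env gives the robot as it stands.
- The arm moves only by the tool send_rows, never from a script. Its argument "steps" is a list that holds one entry, the list of rows, each a list of 5 numbers: the shift along the tool's x, y, z scaled (see below), then the turn about the tool's z scaled (see below), then the opening, from 0 (shut) to 1 (fully open). In form: [[[dx, dy, dz, yaw, fingers], ...]]. A call has 1 to 5 rows; each row shifts and turns the commanded pose from where the row before left it, along the tool's axes as they then stand; what a row does not reach is not made up. The controller multiplies each number of a shift by 0.04 m and each number of a turn by 0.12 rad. A row lasts 1/12 s, in which the tool goes at most 41.7 mm and 7.16 degrees, less where a joint would pass 70% of its speed; a pose out of reach is approached as far as the arm can. A call with a number of a shift or a turn outside -1 to 1 is refused whole. A call with a gripper value outside its range is refused whole. The fingers move at their own pace and stop on an object; "squeeze" is the grip in N (left out, the last holds). Time passes only in rows, so rows that do not move let the fingers close. It gives the time, the measured TCP pose, the force, the opening and the grip force at its end, in the units of the state.
- env.state(): the state, without advancing time (a new reading comes with each control period).
- env.grab_frame(name): name is "scene" or "side" or "wrist"; returns a dict with "pixels" (384x512x3 uint8, red, green, blue), "depth" (384x512 float32, mm along the optical axis (not along the pixel's ray), 0 where there is no reading), "intrinsics" (3x3 intrinsics, pixels), "cam_to_world" (4x4, takes a point from camera to world coordinates). Camera axes: x right, y down, z forward; pixel columns grow to the right and rows downward; lengths in mm; the calibration is good to about 2 mm. A picture is of the moment at which its call begins.
- env.job_done(): hands the job in; it is judged then, once.
The state is a dict: "time_s": time; "qpos": joint angles; "qvel": joint speeds; "effort": joint torques, N m; "ee_pos": TCP position; "ee_rot": TCP orientation; "force": force on the tool from outside, world axes, zero at the start; "torque": the same for the moment, N m; "gripper_width": finger opening in mm; "gripper_force": force on a finger pad.
Only numpy, scipy, OpenCV 4.12 (cv2) and the standard library are available. Lean on these libraries where they do the work, as an engineer would, in place of code of your own. Each camera call takes 0.05 s, during which the arm holds its last target. There are 200 camera calls.

### The job

Two finished stamping blocks lie on the press's sloped steel catch tray, one with its brass face up and one with its brass face down. Collect both into the grey tote so that they lie flat on its floor, side by side, both brass face up; turn the face-down one over on the way (the empty wooden sloped rest is there to lean it on while you change grip). Set the blocks down without dropping them or letting them topple, and leave the foil roll, bottle, screwdriver and pin plate where they are.

Things in the scene. Friction and masses are not known exactly. Their poses are not given: they have to be found in the camera images.
- block_a: The block that starts brass face up, at either end of the tray: stamping block 64 (x) x 110 (y) x 18 mm (z, out of the brass face): 13 mm dark wood, 3 mm brass plate, 2 mm raised brass ornament (50 x 48 mm frame and disc, mid-face). Origin mid-thickness: wooden back at z -9, flat of the brass +7, ornament top +9 mm. About 0.3 kg.
- block_b: The block that starts brass face down, resting on its ornament: stamping block 64 (x) x 110 (y) x 18 mm (z, out of the brass face): 13 mm dark wood, 3 mm brass plate, 2 mm raised brass ornament (50 x 48 mm frame and disc, mid-face). Origin mid-thickness: wooden back at z -9, flat of the brass +7, ornament top +9 mm. About 0.3 kg.
- tray: Sloped steel catch tray, 245 mm wide, no side walls, fixed; blocks lie about 54 mm either side of its middle (x). Bed falls at 45 degrees to its +y, 68 mm long, meeting a 20 mm lip (square to it) at y +32.5, z 20 mm; upper edge at y -15.6, z 68, open behind. A block set lengthwise against the lip has its centre above the origin at z 65.3 mm, its upper 42 mm free. Origin on bench. 
- rest: Empty sloped rest of pale wood, 140 mm wide, fixed, back to back with the tray (falls away from it). Bed falls at 45 degrees to its +y, 68 mm long, meeting a 20 mm lip (square to it) at y +32.5, z 20 mm; upper edge at y -15.6, z 68, open behind. A block set lengthwise against the lip has its centre above the origin at z 65.3 mm, its upper 42 mm free. Origin on bench. 
- tote_in (a point): Centre of the inner floor of the grey open tote, 6 mm above the bench; inside 264 mm along its x and 144 mm along its y, walls 6 mm thick, rim 55 mm above the bench. Fixed.
- foil_roll: Bystander: upright roll of foil between black flanges, 62 mm across, 106 mm tall, origin under its foot.
- bottle: Bystander: amber bottle, 56 mm across, 130 mm tall, origin under its foot.
- screwdriver: Bystander: screwdriver with yellow handle lying on the bench along its x, 170 mm long, handle to -x, in the gap between tray and rest, lower than 35 mm.
- pin_plate: Bystander: brass plate full of holes, 105 x 130 x 16 mm high on rubber feet, with a wooden handle 50 mm long out of its +y side, origin under its middle.
Not all that is in view belongs to the job. What is shaped like the block_b but purple is not meant. What is shaped like the block_a but green is not meant.

How it is judged:
By the outcome, as a careful person would: the job done as asked, in the order asked, and still so for the second after the job is handed in, with the robot touching nothing.
It also fails if it takes over 72 s, if anything falls off the work surface, if the arm or the gripper's body presses on something with over 40 N, if the wrist force passes 120 N, or if a joint passes its speed limit or range.

## Working session

There is one attempt and no reset: what is moved stays moved. The work goes in short steps, Python scripts to look and compute and a tool call to move; the robot and the scene stay as the last step left them, time stands still between calls to the robot, and variables do not carry over. Pictures are saved under pics/ and viewed, at most 13 in all, crops included, and the job is handed in when it is done.

Besides the shell and the picture viewer there is one more tool, called as name(argument=value, ...), one argument or row to a line, values as JSON. send_rows: Moves the arm, as the interface text tells. Shifts and turns lie within -1 to 1; 1 stands for 0.04 m of shift or 0.12 rad of turn. Its arguments: {"type":"object","properties":{"steps":{"type":"array"},"squeeze":{"type":"number"}},"required":["steps"]}

```bash
mkdir -p pics; cat > h.py <<'E'
import numpy as np, cv2
from workcell import env
def snap(n,tag):
    f=env.grab_frame(n); np.savez(f'pics/{tag}.npz',**f)
    cv2.imwrite(f'pics/{tag}.png',cv2.resize(f['pixels'][:,:,::-1],(800,600),interpolation=cv2.INTER_CUBIC)); return f
def pts(tag):
    f=np.load(f'pics/{tag}.npz'); K=f['intrinsics'];d=f['depth'];v,u=np.mgrid[:384,:512]
    c=np.stack([(u-K[0,2])/K[0,0]*d,(v-K[1,2])/K[1,1]*d,d,np.ones_like(d)],-1)
    return (c@f['cam_to_world'].T)[...,:3], d
E
python3 - <<'E'
from h import *
for n in ['scene','side']: f=snap(n,n+'0'); print(n,f['cam_to_world'].round(2).tolist(),f['intrinsics'][0,0])
s=env.state(); print(s['ee_pos'],s['ee_rot'],s['gripper_width'],s['force'])
E
```

```text
scene [[-0.4, 0.61, -0.68, 1486.73], [0.92, 0.27, -0.3, 501.63], [-0.0, -0.74, -0.67, 1036.31], [0.0, 0.0, 0.0, 1.0]] 448.2875334994651
side [[-0.77, -0.46, 0.43, 131.66], [-0.63, 0.58, -0.51, 546.35], [-0.02, -0.67, -0.75, 742.72], [0.0, 0.0, 0.0, 1.0]] 360.6207722636938
[ 128.64947106 -559.9600987   213.21272966] [-1.79908913e+02 -1.78051164e-04  1.29384388e+01] 91.68035496504469 [-0.20997039  0.24009969 -0.43512629]
```

View pics/scene0.png

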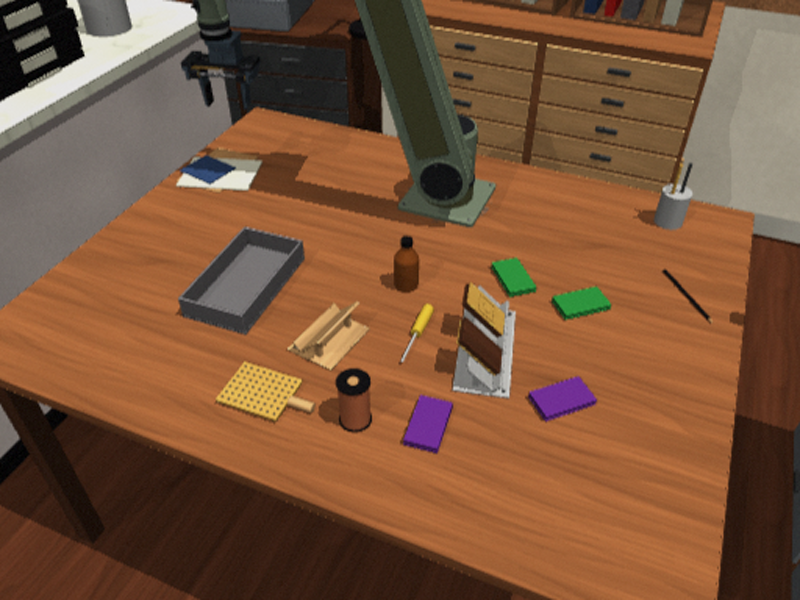

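View pics/side0.png

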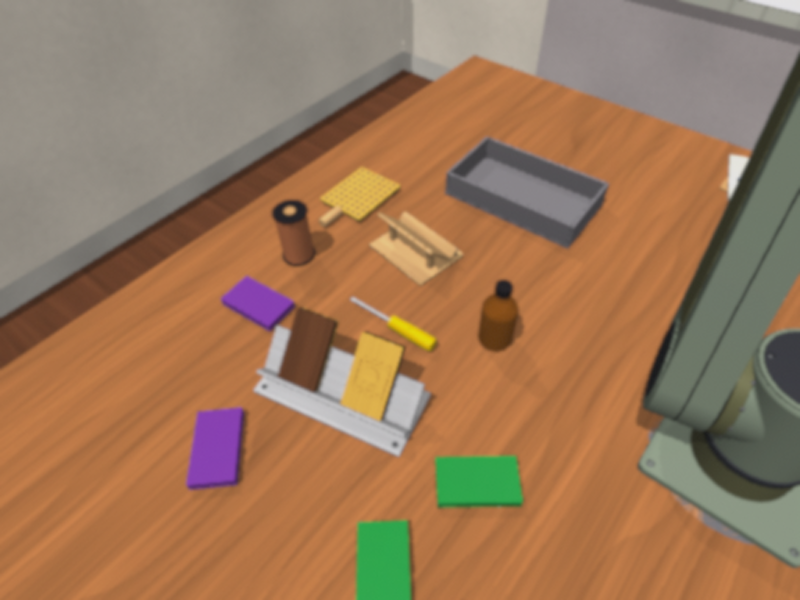

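```bash
python3 - <<'E'
from h import *
for tag,poly in dict(
 A=[[365,335],[404,347],[385,419],[344,400]], B=[[298,312],[335,320],[318,385],[281,375]], 
 tote=[[488,165],[590,195],[565,225],[470,192]], restbed=[[397,214],[460,252],[455,262],[395,220]]).items():
    P,d=pts('side0'); m=np.zeros(d.shape,np.uint8); cv2.fillPoly(m,[(np.array(poly)*.64).astype(np.int32)],1)
    m=cv2.erode(m,np.ones((3,3)))
    q=P[(m>0)&(d>0)]; c=np.median(q,0); q=q[np.linalg.norm(q-c,axis=1)<150]
    c=q.mean(0); w,V=np.linalg.eigh(np.cov((q-c).T)); print(tag,len(q),c.round(1),'n',V[:,0].round(3),'long',V[:,2].round(3),'sd',np.sqrt(w).round(1),'z',q[:,2].min().round(),q[:,2].max().round())
def at(tag,L):
    P,d=pts(tag)
    for n,(x,y) in L.items():
        u,v=x*.64,y*.64; q=P[int(v)-1:int(v)+2,int(u)-1:int(u)+2].reshape(-1,3); print(tag,n,q[4].round(1),np.ptp(q[:,2]).round(1))
at('side0',dict(lipL=(263,378),lipR=(404,444),topBl=(298,311),topBr=(336,319),topAl=(365,334),topAr=(404,346),botAl=(344,402),botAr=(382,418),botBl=(280,376),botBr=(316,389),bottle=(503,292),roll=(290,211),t1=(491,143),t2=(605,188),t3=(570,240),t4=(447,184),rl=(382,218),rr=(447,256),rb1=(403,215),rb2=(460,253),sd1=(354,300),sd2=(432,345),rbase1=(371,246),rbase2=(418,281),rbase3=(462,253)))
at('scene0',dict(t1=(247,230),t2=(303,240),t3=(246,328),t4=(181,298),rl1=(293,350),rl2=(340,305),rb=(358,305),lipt=(514,312),lipb=(508,393),base1=(290,348),base2=(335,367),base3=(368,325)))
E
```

```text
A 1129 [442.1 245.7  72.1] n [-0.181  0.685  0.706] long [-0.203  0.676 -0.708] sd [ 1.7 17.  28.4] z 25.0 109.0
B 954 [548.5 271.4  74.6] n [-0.163  0.687  0.708] long [-0.134  0.695 -0.706] sd [ 1.3 16.5 27.8] z 38.0 110.0
tote 1301 [ 508.9 -300.1   12.9] n [ 0.038 -0.323  0.946] long [-0.986 -0.167 -0.017] sd [ 8.4 46.7 58.3] z 1.0 57.0
restbed 164 [582.9 -65.7  21.9] n [-0.088 -0.814  0.575] long [-0.987  0.149  0.06 ] sd [ 3.1  6.5 45.4] z -4.0 31.0
side0 lipL [608.7 323.3   0.8] 32.8
side0 lipR [367.1 274.8   5.6] 8.6
side0 topBl [586.9 248.3 106.4] 111.2
side0 topBr [598.  170.    1.6] 107.0
side0 topAl [481.8 218.3 109.4] 111.6
side0 topAr [428.8 196.8 102.2] 109.6
side0 botAl [464.  289.   35.5] 6.0
side0 botAr [407.2 273.3  33.2] 14.2
side0 botBl [568.4 316.   35.7] 6.5
side0 botBr [512.5 297.2  34.1] 12.2
side0 bottle [365.9  49.4 130.4] 5.5
side0 roll [759.2 102.3 106.7] 4.5
side0 t1 [ 643.2 -360.1   46.1] 12.0
side0 t2 [ 383.3 -359.    52.5] 12.8
side0 t3 [ 378.5 -219.3   23.7] 10.2
side0 t4 [ 649.6 -213.    25.7] 35.2
side0 rl [655.7 -18.3  65.1] 71.3
side0 rr [530.8 -51.1  21.1] 9.7
side0 rb1 [ 6.806e+02 -1.049e+02 -4.000e-01] 31.1
side0 rb2 [526.6 -85.5   4.7] 7.9
side0 sd1 [593.8 130.1  16.5] 17.3
side0 sd2 [432.9 124.   23.3] 9.5
side0 rbase1 [668.8   2.3   2.2] 10.5
side0 rbase2 [543.3  19.2   6.4] 6.8
side0 rbase3 [527.4 -92.3  -1.2] 7.4
scene0 t1 [ 391.1 -362.9   51.8] 15.0
scene0 t2 [ 314.  -263.4    0.6] 61.0
scene0 t3 [ 647.9 -208.6   19.4] 13.6
scene0 t4 [ 653.6 -362.    53. ] 55.4
scene0 rl1 [656.6 -93.2   4.8] 6.4
scene0 rl2 [492.1 -69.7   1.3] 11.7
scene0 rb [471.1 -34.3  -3.5] 72.6
scene0 lipt [357.6 285.4  -1.4] 12.9
scene0 lipb [ 5.862e+02  3.433e+02 -1.000e-01] 9.0
scene0 base1 [ 650.6 -104.1    3.8] 13.8
scene0 base2 [658.3   4.3   1.4] 9.8
scene0 base3 [523.7  13.4  -1.1] 11.0
```

```bash
cat >> h.py <<'E'
def wrap(a): return (a+180)%360-180
def plan(tgt,n,ny=None,start=None):
    """rows (dx,dy,dz,yaw) from present pose to tgt=(x,y,z,yaw) in n rows, turn within the first ny"""
    s=env.state(); p=np.r_[s['ee_pos'],s['ee_rot'][2]] if start is None else np.array(start,float)
    t=np.array(tgt,float); ny=ny or n; dw=(t[:3]-p[:3])/n; dy=wrap(t[3]-p[3])/ny; R=[]
    for i in range(n):
        a=np.radians(p[3]+dy*min(i,ny)); c,S=np.cos(a),np.sin(a)
        R.append([c*dw[0]+S*dw[1],S*dw[0]-c*dw[1],-dw[2]]); R[-1]=list((np.array(R[-1])/40).round(2))+[round(-np.radians(dy)/.12,2) if i<ny else 0]
    print('max',np.abs(R).max()); 
    for i in range(0,n,5): print([[float(v) for v in r] for r in R[i:i+5]])
E
python3 -c "
from h import *
plan((449,217,190,104),23,15)"
```

```text
max 0.91
[[0.53, -0.75, 0.03, -0.88], [0.6, -0.69, 0.03, -0.88], [0.67, -0.62, 0.03, -0.88], [0.73, -0.54, 0.03, -0.88], [0.79, -0.46, 0.03, -0.88]]
[[0.83, -0.38, 0.03, -0.88], [0.87, -0.29, 0.03, -0.88], [0.89, -0.19, 0.03, -0.88], [0.91, -0.1, 0.03, -0.88], [0.91, -0.0, 0.03, -0.88]]
[[0.91, 0.1, 0.03, -0.88], [0.89, 0.19, 0.03, -0.88], [0.87, 0.29, 0.03, -0.88], [0.83, 0.38, 0.03, -0.88], [0.79, 0.46, 0.03, -0.88]]
[[0.74, 0.54, 0.03, 0.0], [0.74, 0.54, 0.03, 0.0], [0.74, 0.54, 0.03, 0.0], [0.74, 0.54, 0.03, 0.0], [0.74, 0.54, 0.03, 0.0]]
[[0.74, 0.54, 0.03, 0.0], [0.74, 0.54, 0.03, 0.0], [0.74, 0.54, 0.03, 0.0]]
```

send_rows(
  steps=[
    [[0.53,-0.75,0.03,-0.88,1],[0.6,-0.69,0.03,-0.88,1],[0.67,-0.62,0.03,-0.88,1],[0.73,-0.54,0.03,-0.88,1],[0.79,-0.46,0.03,-0.88,1]],
  ],
)

```text
time_s: 0.52
ee_pos: [198.2, -389.5, 207.4]
ee_rot: [-180.0, -0.0, 43.4]
force: [0.8, 0.1, 0.6]
gripper_width: 91.1
gripper_force: 0.0
```

send_rows(
  steps=[
    [[0.83,-0.38,0.03,-0.88,1],[0.87,-0.29,0.03,-0.88,1],[0.89,-0.19,0.03,-0.88,1],[0.91,-0.1,0.03,-0.88,1],[0.91,0,0.03,-0.88,1]],
  ],
)

```text
time_s: 0.93
ee_pos: [267.8, -220.8, 201.7]
ee_rot: [-180.0, -0.0, 73.7]
force: [0.8, 0.2, 0.2]
gripper_width: 91.2
gripper_force: 0.0
```

send_rows(
  steps=[
    [[0.91,0.1,0.03,-0.88,1],[0.89,0.19,0.03,-0.88,1],[0.87,0.29,0.03,-0.88,1],[0.83,0.38,0.03,-0.88,1],[0.79,0.46,0.03,-0.88,1]],
  ],
)

```text
time_s: 1.35
ee_pos: [338.6, -52.3, 195.9]
ee_rot: [180.0, 0.0, 104.0]
force: [0.6, -0.7, -0.7]
gripper_width: 90.8
gripper_force: 0.0
```

send_rows(
  steps=[
    [[0.74,0.54,0.03,0,1],[0.74,0.54,0.03,0,1],[0.74,0.54,0.03,0,1],[0.74,0.54,0.03,0,1],[0.74,0.54,0.03,0,1]],
  ],
)

```text
time_s: 1.77
ee_pos: [408.4, 117.2, 189.7]
ee_rot: [-180.0, 0.0, 103.7]
force: [0.2, -0.8, 0.4]
gripper_width: 91.1
gripper_force: 0.0
```

send_rows(
  steps=[
    [[0.74,0.54,0.03,0,1],[0.74,0.54,0.03,0,1],[0.74,0.54,0.03,0,1],[0,0,0,0,1]],
  ],
)

```text
time_s: 2.1
ee_pos: [452.7, 222.2, 185.6]
ee_rot: [179.9, -0.1, 103.9]
force: [0.3, 0.1, 0.3]
gripper_width: 91.6
gripper_force: 0.0
```

```bash
python3 - <<'E'
from h import *
s=env.state(); print(s['time_s'],s['ee_pos'],s['ee_rot'],s['qpos'])
plan((449,217,130,104),3)
f=snap('wrist','w1')
E
```

```text
2.1 [452.73965476 222.2077964  185.57498151] [ 1.79865776e+02 -1.39324901e-01  1.03909590e+02] [ 24.76125577  13.09234937 101.34923904   0.12269942  65.40040686
  10.80090654]
max 0.46
[[-0.03, -0.04, 0.46, -0.0], [-0.03, -0.04, 0.46, -0.0], [-0.03, -0.04, 0.46, -0.0]]
```

View pics/w1.png

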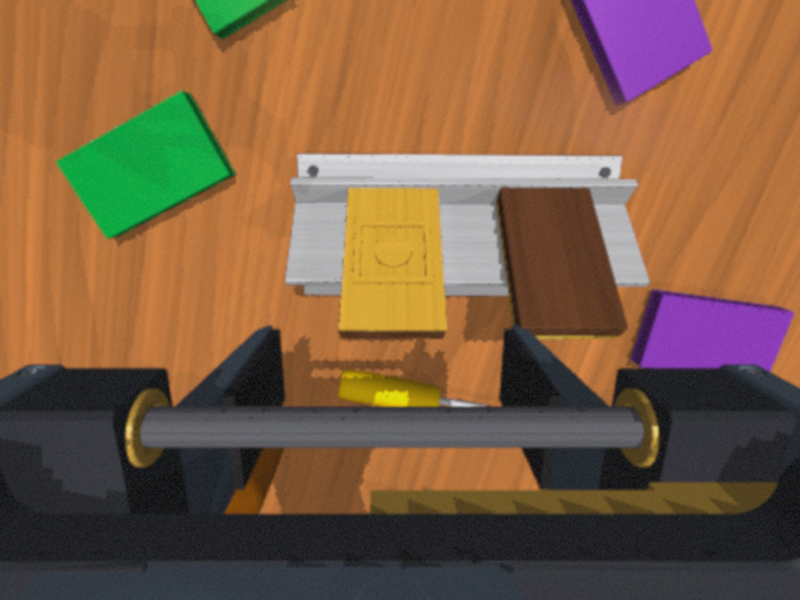

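```bash
python3 - <<'E'
from h import *
P,d=pts('w1')
for n,(x,y) in dict(Atl=(345,322),Atr=(440,322),Abl=(351,194),Abr=(434,194),Btl=(518,326),Btr=(616,322),Bbl=(506,194),Bbr=(585,194),bedU1=(320,280),bedU2=(470,280),lip1=(298,183),lip2=(630,183)).items():
    print(n,P[int(y*.64),int(x*.64)].round(1))
E
```

```text
Atl [428.6 206.5 106.1]
Atr [483.5 220.2 106.5]
Abl [411.1 274.8  35.9]
Abr [467.5 288.7  36. ]
Btl [530.3 228.7 103.7]
Btr [584.8 245.6 107.6]
Bbl [515.9 300.9  38.6]
Bbr [570.7 314.3  36.3]
bedU1 [405.2 217.4  67.4]
bedU2 [502.8 241.1  65.8]
lip1 [373.  272.9  33.2]
lip2 [601.2 329.4  31.7]
```

```bash
python3 - <<'E'
from h import *
plan((454.5,218,74,104),5)
E
```

```text
max 0.56
[[-0.01, 0.02, 0.56, -0.0], [-0.01, 0.02, 0.56, -0.0], [-0.01, 0.02, 0.56, -0.0], [-0.01, 0.02, 0.56, -0.0], [-0.01, 0.02, 0.56, -0.0]]
```

send_rows(
  steps=[
    [[-0.02,0.02,0.56,0,1],[-0.02,0.02,0.56,0,1],[-0.02,0.02,0.56,0,1],[-0.02,0.02,0.56,0,1],[-0.01,0.02,0.56,0,1]],
  ],
)

```text
time_s: 2.57
ee_pos: [454.4, 213.0, 73.4]
ee_rot: [-180.0, 0.0, 103.7]
force: [1.0, -0.1, -0.2]
gripper_width: 91.0
gripper_force: 0.0
```

send_rows(
  steps=[
    [[0,0,0,0,0.6],[0,0,0,0,0.6],[0,0,0,0,0.6],[0,0,0,0,0.6],[0,0,0,0,0.6]],
  ],
  squeeze=40,
)

```text
time_s: 2.98
ee_pos: [455.8, 214.4, 75.8]
ee_rot: [179.9, -0.0, 103.7]
force: [-1.1, -1.3, 2.2]
gripper_width: 63.9
gripper_force: 40.0
```

send_rows(
  steps=[
    [[0,0,0,0,0.6],[0,0,0,0,0.6],[0,0,0,0,0.6]],
  ],
)

```text
time_s: 3.23
ee_pos: [455.7, 214.4, 75.8]
ee_rot: [179.9, 0.0, 103.7]
force: [-0.3, -2.3, 7.4]
gripper_width: 63.6
gripper_force: 40.0
```

```bash
python3 - <<'E'
from h import *
plan((462,-297,190,90),15,start=(455.7,214.4,190,103.7))
E
```

```text
max 0.85
[[-0.83, -0.19, -0.0, 0.13], [-0.83, -0.18, -0.0, 0.13], [-0.84, -0.17, -0.0, 0.13], [-0.84, -0.15, -0.0, 0.13], [-0.84, -0.14, -0.0, 0.13]]
[[-0.84, -0.12, -0.0, 0.13], [-0.85, -0.11, -0.0, 0.13], [-0.85, -0.1, -0.0, 0.13], [-0.85, -0.08, -0.0, 0.13], [-0.85, -0.07, -0.0, 0.13]]
[[-0.85, -0.06, -0.0, 0.13], [-0.85, -0.04, -0.0, 0.13], [-0.85, -0.03, -0.0, 0.13], [-0.85, -0.02, -0.0, 0.13], [-0.85, -0.0, -0.0, 0.13]]
```

send_rows(
  steps=[
    [[0,0,-0.3,0,0.6],[0,0,-0.6,0,0.6],[0,0,-0.8,0,0.6],[0,0,-0.8,0,0.6],[0,0,-0.35,0,0.6]],
  ],
)

```text
time_s: 3.65
ee_pos: [456.6, 215.1, 192.2]
ee_rot: [179.6, -0.1, 103.7]
force: [0.0, 0.9, -2.4]
gripper_width: 63.9
gripper_force: 40.0
```

send_rows(
  steps=[
    [[-0.42,-0.1,0,0.06,0.6],[-0.83,-0.18,0,0.13,0.6],[-0.84,-0.17,0,0.13,0.6],[-0.84,-0.15,0,0.13,0.6],[-0.84,-0.14,0,0.13,0.6]],
  ],
)

```text
time_s: 4.07
ee_pos: [457.1, 59.3, 188.1]
ee_rot: [-180.0, 0.0, 99.7]
force: [0.4, -0.6, -3.6]
gripper_width: 63.7
gripper_force: 40.0
```

send_rows(
  steps=[
    [[-0.84,-0.12,0,0.13,0.6],[-0.85,-0.11,0,0.13,0.6],[-0.85,-0.1,0,0.13,0.6],[-0.85,-0.08,0,0.13,0.6],[-0.85,-0.07,0,0.13,0.6]],
  ],
)

```text
time_s: 4.48
ee_pos: [461.6, -111.5, 188.2]
ee_rot: [-180.0, 0.0, 95.2]
force: [0.9, 0.3, -2.8]
gripper_width: 63.6
gripper_force: 40.0
```

send_rows(
  steps=[
    [[-0.85,-0.06,0,0.13,0.6],[-0.85,-0.04,0,0.13,0.6],[-0.85,-0.03,0,0.13,0.6],[-0.85,-0.02,0,0.13,0.6],[-0.85,0,0,0.13,0.6]],
  ],
)

```text
time_s: 4.9
ee_pos: [465.8, -281.6, 188.1]
ee_rot: [-180.0, -0.0, 90.7]
force: [0.9, 0.3, -3.0]
gripper_width: 64.0
gripper_force: 40.0
```

send_rows(
  steps=[
    [[-0.42,0,0,0.06,0.6],[0,0,0,0,0.6]],
  ],
)

```text
time_s: 5.07
ee_pos: [466.5, -300.7, 187.8]
ee_rot: [180.0, 0.1, 90.2]
force: [1.0, 0.7, -4.1]
gripper_width: 64.2
gripper_force: 40.0
```

```bash
python3 - <<'E'
from h import *
s=env.state(); print(s['time_s'],s['ee_pos'],s['ee_rot'],s['gripper_width'])
f=snap('wrist','w2'); f=snap('side','s2')
E
```

```text
5.0667 [ 466.52836619 -300.68353717  187.78945774] [1.79999601e+02 1.28090857e-01 9.01554417e+01] 64.15396045503176
```

View pics/w2.png

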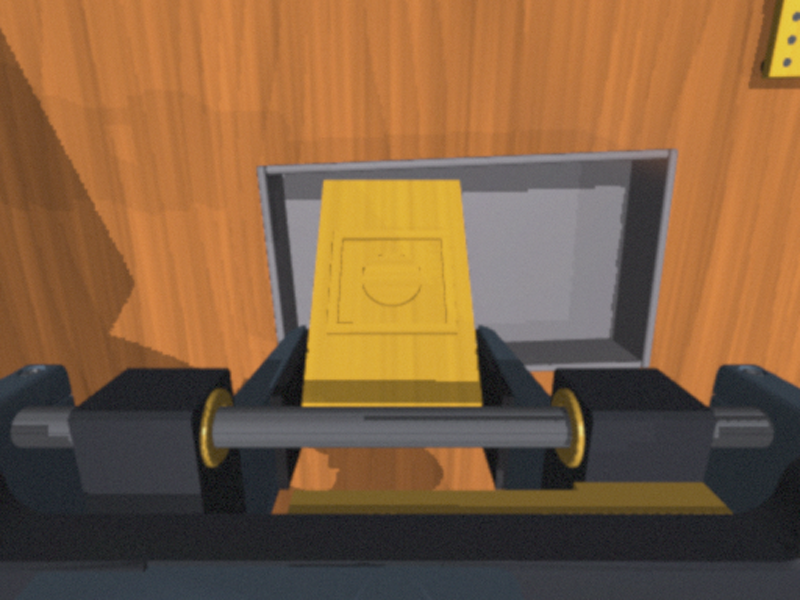

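```bash
python3 - <<'E'
from h import *
P,d=pts('w2'); g=lambda x,y:P[int(y*.64),int(x*.64)].round(1)
for n,p in dict(c1=(265,171),c2=(671,155),c3=(645,363),m1=(400,163),inb=(600,200),inl=(490,200),infar=(610,330),bt=(395,372),bb=(395,187),bl=(325,187),br=(455,187)).items(): print(n,g(*p))
m=np.zeros(d.shape,np.uint8); cv2.fillPoly(m,[(np.array([[330,190],[455,190],[465,370],[315,370]])*.64).astype(np.int32)],1)
q=P[m>0]; c=q.mean(0); w,V=np.linalg.eigh(np.cov((q-c).T)); print(c,V[:,0],V[:,2])
# rim points by height
for t,box in (('w2',None),('side0',None),('scene0',None)):
    Q,dd=pts(t); r=Q[(dd>0)&(abs(Q[...,2]-54)<3)&(abs(Q[...,0]-515)<150)&(abs(Q[...,1]+286)<90)]
    r=r[(r[:,2]>51)]; a=cv2.minAreaRect(r[:,:2].astype(np.float32)); print(t,len(r),a)
E
```

```text
c1 [ 383.8 -224.3   54.9]
c2 [ 648.9 -213.8   53.7]
c3 [ 654.8 -360.8   54.9]
m1 [ 472.8 -219.2   54.8]
inb [ 629.4 -246.4    5. ]
inl [ 543.2 -246.6    4.9]
infar [ 651.5 -353.6    5.4]
bt [ 468.4 -293.1  210.1]
bb [ 468.4 -230.2  144.3]
bl [ 436.7 -230.1  146.6]
br [ 496.6 -230.   146.3]
[ 467.14047029 -264.9223664   182.41919906] [-0.00590731  0.79076805  0.6120874 ] [-0.01973031 -0.6120711   0.79055657]
w2 3432 ((518.94140625, -293.2245788574219), (276.57879638671875, 156.11805725097656), 2.4048380851745605)
side0 435 ((516.128173828125, -291.219482421875), (276.3499450683594, 161.21304321289062), 2.2452807426452637)
scene0 261 ((519.495361328125, -291.2037658691406), (279.5633544921875, 158.9506378173828), 2.461819648742676)
```

```bash
python3 - <<'E'
from h import *
plan((455.7,214.4,188,104),15)
E
```

```text
max 0.85
[[0.85, -0.01, -0.0, -0.13], [0.85, 0.0, -0.0, -0.13], [0.85, 0.01, -0.0, -0.13], [0.85, 0.03, -0.0, -0.13], [0.85, 0.04, -0.0, -0.13]]
[[0.85, 0.05, -0.0, -0.13], [0.85, 0.07, -0.0, -0.13], [0.85, 0.08, -0.0, -0.13], [0.85, 0.1, -0.0, -0.13], [0.85, 0.11, -0.0, -0.13]]
[[0.84, 0.12, -0.0, -0.13], [0.84, 0.14, -0.0, -0.13], [0.84, 0.15, -0.0, -0.13], [0.84, 0.16, -0.0, -0.13], [0.83, 0.18, -0.0, -0.13]]
```

send_rows(
  steps=[
    [[0.42,0,0,-0.06,0.6],[0.85,0,0,-0.13,0.6],[0.85,0.01,0,-0.13,0.6],[0.85,0.03,0,-0.13,0.6],[0.85,0.04,0,-0.13,0.6]],
  ],
)

```text
time_s: 5.58
ee_pos: [463.8, -141.3, 188.2]
ee_rot: [-180.0, -0.0, 94.4]
force: [1.2, -0.4, -2.6]
gripper_width: 63.6
gripper_force: 40.0
```

send_rows(
  steps=[
    [[0.85,0.05,0,-0.13,0.6],[0.85,0.07,0,-0.13,0.6],[0.85,0.08,0,-0.13,0.6],[0.85,0.1,0,-0.13,0.6],[0.85,0.11,0,-0.13,0.6]],
  ],
)

```text
time_s: 6.0
ee_pos: [461.4, 29.5, 188.4]
ee_rot: [-180.0, -0.0, 98.9]
force: [0.3, -0.1, -3.7]
gripper_width: 63.6
gripper_force: 40.0
```

send_rows(
  steps=[
    [[0.84,0.12,0,-0.13,0.6],[0.84,0.14,0,-0.13,0.6],[0.84,0.15,0,-0.13,0.6],[0.84,0.16,0,-0.13,0.6],[0.83,0.18,0,-0.13,0.6]],
  ],
)

```text
time_s: 6.42
ee_pos: [459.6, 199.5, 188.4]
ee_rot: [-180.0, -0.0, 103.4]
force: [1.7, -0.5, -3.9]
gripper_width: 63.5
gripper_force: 40.0
```

send_rows(
  steps=[
    [[0.42,0.09,0,-0.06,0.6],[0,0,0.4,0,0.6],[0,0,0.8,0,0.6],[0,0,0.5,0,0.6],[0,0,0,0,0.6]],
  ],
)

```text
time_s: 6.83
ee_pos: [456.5, 213.7, 116.4]
ee_rot: [-179.4, 0.1, 103.8]
force: [-1.0, -0.8, -4.7]
gripper_width: 63.4
gripper_force: 40.0
```

```bash
python3 - <<'E'
from h import *
plan((455.7,216,90,104),5)
f=snap('wrist','w3'); P,d=pts('w3')
m=np.zeros(d.shape,np.uint8); cv2.fillPoly(m,[(np.array([[340,195],[445,195],[460,370],[325,370]])*.64).astype(np.int32)],1)
q=P[m>0]; c=q.mean(0); w,V=np.linalg.eigh(np.cov((q-c).T)); print(c,V[:,0],np.sqrt(w))
E
```

```text
max 0.13
[[0.01, -0.0, 0.13, -0.0], [0.01, -0.0, 0.13, -0.0], [0.01, -0.0, 0.13, -0.0], [0.01, -0.0, 0.13, -0.0], [0.01, -0.0, 0.13, -0.0]]
[449.32391105 247.27931038 112.05294687] [-0.17366571  0.75732321  0.62952504] [ 9.30545504 14.18124745 24.90958724]
```

send_rows(
  steps=[
    [[0.02,0,0.2,0,0.6],[0.01,0,0.2,0,0.6],[0.01,0,0.15,0,0.6],[0,0,0.1,0,0.6],[0,0,0.05,0,0.6]],
  ],
  squeeze=20,
)

```text
time_s: 7.3
ee_pos: [460.7, 215.7, 92.0]
ee_rot: [-180.0, 0.0, 103.7]
force: [-0.2, 1.3, -5.0]
gripper_width: 63.9
gripper_force: 20.0
```

send_rows(
  steps=[
    [[0,0,0.05,0,0.6],[0,0,0.05,0,0.6],[0,0,0.05,0,0.6],[0,0,0.05,0,0.6],[0,0,0,0,0.6]],
  ],
)

```text
time_s: 7.72
ee_pos: [460.7, 215.7, 84.0]
ee_rot: [-180.0, 0.0, 103.7]
force: [-0.3, -0.3, -4.1]
gripper_width: 63.5
gripper_force: 20.0
```

send_rows(
  steps=[
    [[0,0,0.05,0,0.6],[0,0,0,0,0.6]],
  ],
)

```text
time_s: 7.88
ee_pos: [460.8, 215.8, 82.1]
ee_rot: [-180.0, 0.0, 103.7]
force: [-0.8, -0.7, -3.3]
gripper_width: 63.9
gripper_force: 20.0
```

```bash
python3 - <<'E'
from h import *
s=env.state(); print(s['ee_pos'],s['force'],s['torque'])
f=snap('wrist','w4'); f=snap('side','s4')
E
```

```text
[460.76005292 215.76182969  82.07722602] [-0.7655927  -0.66043582 -3.34407273] [-0.14011473 -0.15291854  0.00686394]
```

View pics/w4.png

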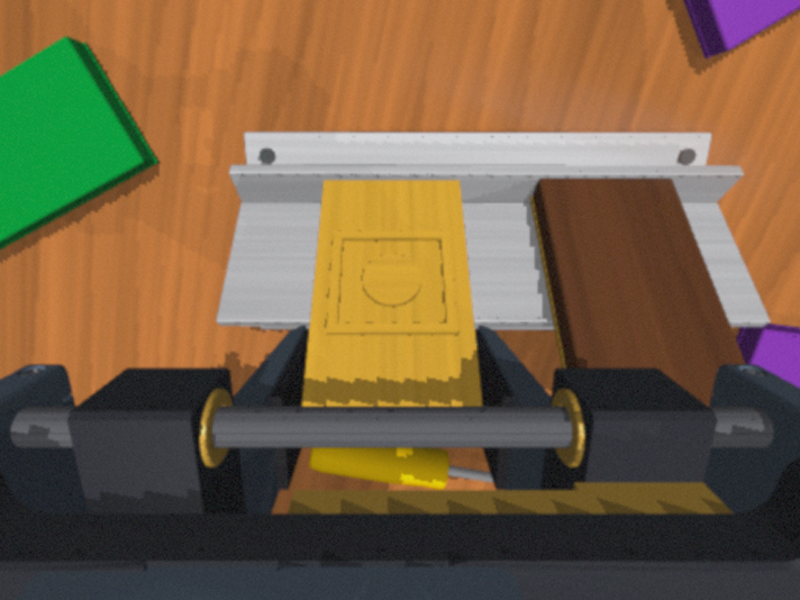

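send_rows(
  steps=[
    [[0,0,0.05,0,0.6],[0,0,0.05,0,0.6],[0,0,0,0,0.6]],
  ],
)

```text
time_s: 8.23
ee_pos: [460.6, 215.7, 77.9]
ee_rot: [-180.0, 0.0, 103.7]
force: [-0.1, 1.2, -4.6]
gripper_width: 64.0
gripper_force: 20.0
```

send_rows(
  steps=[
    [[0,0,0.05,0,0.6],[0,0,0,0,0.6]],
  ],
)

```text
time_s: 8.4
ee_pos: [460.9, 215.8, 76.1]
ee_rot: [180.0, 0.0, 103.7]
force: [-0.2, 0.2, -2.9]
gripper_width: 63.8
gripper_force: 20.0
```

send_rows(
  steps=[
    [[0,0,0.04,0,0.6],[0,0,0,0,0.6]],
  ],
)

```text
time_s: 8.57
ee_pos: [461.0, 215.7, 75.8]
ee_rot: [180.0, 0.0, 103.7]
force: [-1.8, -1.8, 4.3]
gripper_width: 63.6
gripper_force: 20.0
```

```bash
python3 - <<'E'
from h import *
s=env.state(); print(s['ee_pos'],s['force'],s['torque'])
f=snap('wrist','w5'); P,d=pts('w5')
m=np.zeros(d.shape,np.uint8); cv2.fillPoly(m,[(np.array([[335,195],[445,195],[455,365],[335,365]])*.64).astype(np.int32)],1)
q=P[m>0]; c=q.mean(0); w,V=np.linalg.eigh(np.cov((q-c).T)); print(c,V[:,0],np.sqrt(w))
for p in ((393,190),(393,365)): print(P[int(p[1]*.64),int(p[0]*.64)])
E
```

```text
[460.9527303  215.6642508   75.80943521] [-1.78633829 -1.79815429  4.28633435] [-0.3190621   0.29720645  0.00817614]
[453.53230171 250.81182209  70.30060908] [-0.16309562  0.77169141  0.61472935] [ 9.82262413 13.67578158 24.63353332]
[445.87206944 283.12387297  36.17038592]
[460.04097996 224.77694396  95.39806794]
```

send_rows(
  steps=[
    [[0,0,0,0,0.75],[0,0,0,0,0.85],[0,0,0,0,0.85],[0,0,-0.13,0,0.85],[0,0,-0.13,0,0.85]],
  ],
)

```text
time_s: 9.03
ee_pos: [460.8, 215.8, 85.3]
ee_rot: [-180.0, 0.0, 103.7]
force: [-0.2, -0.5, 0.3]
gripper_width: 77.4
gripper_force: 0.0
```

send_rows(
  steps=[
    [[0,0,0,0,0.85],[0,0,0,0,0.85]],
  ],
)

```text
time_s: 9.2
ee_pos: [461.3, 216.0, 85.7]
ee_rot: [179.9, -0.0, 103.7]
force: [-0.8, 0.5, -0.5]
gripper_width: 77.5
gripper_force: 0.0
```

```bash
python3 - <<'E'
from h import *
s=env.state(); print(s['ee_pos'],s['gripper_width'])
f=snap('wrist','w6'); P,d=pts('w6')
for p in ((393,190),(393,365)): print(P[int(p[1]*.64),int(p[0]*.64)])
E
```

```text
[461.27496819 216.03951986  85.67402787] 77.52199955122602
[446.40852296 283.03286038  35.11779365]
[461.15804958 221.91137553  98.11776697]
```

send_rows(
  steps=[
    [[0,0,0,0,0.6],[0,0,0,0,0.6],[0,0,0,0,0.6],[0,0,0,0,0.6],[0,0,0,0,0.6]],
  ],
  squeeze=45,
)

```text
time_s: 9.67
ee_pos: [460.7, 215.8, 84.9]
ee_rot: [-180.0, 0.0, 103.7]
force: [0.0, 0.1, -1.4]
gripper_width: 63.8
gripper_force: 45.0
```

send_rows(
  steps=[
    [[0,0,-0.3,0,0.6],[0,0,-0.6,0,0.6],[0,0,-0.8,0,0.6],[0,0,-0.6,0,0.6],[0,0,-0.25,0,0.6]],
  ],
)

```text
time_s: 10.08
ee_pos: [462.1, 216.3, 189.8]
ee_rot: [179.7, -0.0, 103.7]
force: [0.8, 1.1, -3.8]
gripper_width: 64.2
gripper_force: 45.0
```

```bash
python3 - <<'E'
from h import *
s=env.state(); print(s['time_s'],s['ee_pos'],s['gripper_force'])
plan((466.5,-300,188,92.4),15)
E
```

```text
10.0833 [462.09963277 216.31597051 189.81233006] 44.99962717294693
max 0.86
[[-0.84, -0.2, 0.0, 0.11], [-0.84, -0.19, 0.0, 0.11], [-0.84, -0.17, 0.0, 0.11], [-0.84, -0.16, 0.0, 0.11], [-0.85, -0.15, 0.0, 0.11]]
[[-0.85, -0.14, 0.0, 0.11], [-0.85, -0.13, 0.0, 0.11], [-0.85, -0.12, 0.0, 0.11], [-0.85, -0.11, 0.0, 0.11], [-0.86, -0.1, 0.0, 0.11]]
[[-0.86, -0.09, 0.0, 0.11], [-0.86, -0.07, 0.0, 0.11], [-0.86, -0.06, 0.0, 0.11], [-0.86, -0.05, 0.0, 0.11], [-0.86, -0.04, 0.0, 0.11]]
```

send_rows(
  steps=[
    [[-0.42,-0.1,0,0.06,0.6],[-0.84,-0.19,0,0.11,0.6],[-0.84,-0.17,0,0.11,0.6],[-0.84,-0.16,0,0.11,0.6],[-0.85,-0.15,0,0.11,0.6]],
  ],
)

```text
time_s: 10.5
ee_pos: [461.8, 59.6, 185.7]
ee_rot: [-179.8, 0.0, 100.3]
force: [0.5, -0.5, -3.9]
gripper_width: 64.0
gripper_force: 45.0
```

send_rows(
  steps=[
    [[-0.85,-0.14,0,0.11,0.6],[-0.85,-0.13,0,0.11,0.6],[-0.85,-0.12,0,0.11,0.6],[-0.85,-0.11,0,0.11,0.6],[-0.86,-0.1,0,0.11,0.6]],
  ],
)

```text
time_s: 10.92
ee_pos: [464.1, -112.5, 185.8]
ee_rot: [-179.9, -0.0, 96.4]
force: [-0.4, 0.1, -4.0]
gripper_width: 63.6
gripper_force: 45.0
```

send_rows(
  steps=[
    [[-0.86,-0.09,0,0.11,0.6],[-0.86,-0.07,0,0.11,0.6],[-0.86,-0.06,0,0.11,0.6],[-0.86,-0.05,0,0.11,0.6],[-0.86,-0.04,0,0.11,0.6]],
  ],
)

```text
time_s: 11.33
ee_pos: [466.7, -284.8, 185.5]
ee_rot: [-179.9, -0.1, 92.6]
force: [0.1, 1.4, -3.8]
gripper_width: 64.0
gripper_force: 45.0
```

send_rows(
  steps=[
    [[-0.5,-0.04,0,0.06,0.6],[0,0,0.5,0,0.6],[0,0,0.8,0,0.6],[0,0,0.5,0,0.6],[0,0,0,0,0.6]],
  ],
)

```text
time_s: 11.75
ee_pos: [463.2, -301.2, 109.2]
ee_rot: [-179.4, -0.4, 92.3]
force: [-0.9, 0.5, -4.7]
gripper_width: 63.8
gripper_force: 45.0
```

```bash
python3 - <<'E'
from h import *
s=env.state(); print(s['time_s'],s['ee_pos'],s['ee_rot'][2])
f=snap('wrist','w7'); P,d=pts('w7')
for p in ((393,190),(393,365)): print(P[int(p[1]*.64),int(p[0]*.64)])
E
```

```text
11.75 [ 463.20397877 -301.22392364  109.1989961 ] 92.25963364956536
[ 461.30389995 -232.01203244   60.42440043]
[ 464.40093121 -294.73067147  122.98003289]
```

View pics/w7.png

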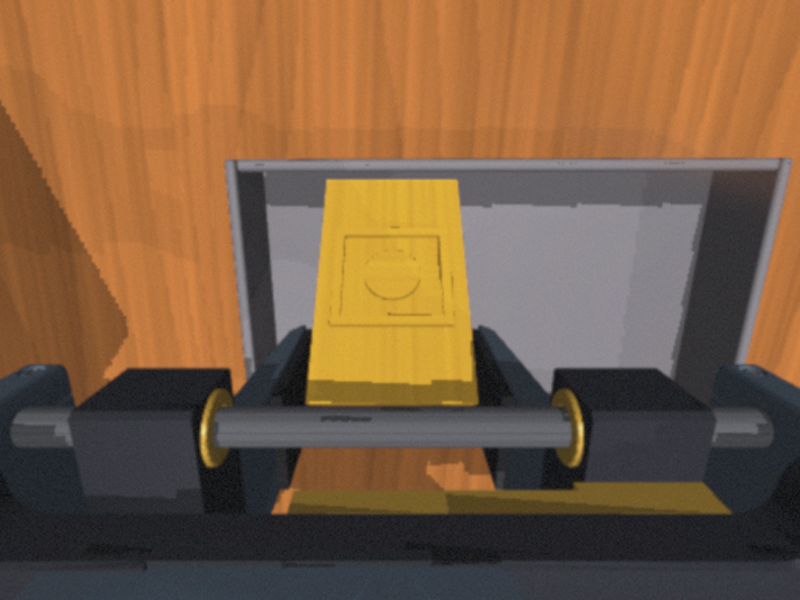

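send_rows(
  steps=[
    [[-0.09,0,0.3,0,0.6],[-0.09,0,0.3,0,0.6],[0,0,0.2,0,0.6],[0,0,0,0,0.6]],
  ],
)

```text
time_s: 12.13
ee_pos: [467.0, -310.3, 82.4]
ee_rot: [-179.9, -0.1, 92.3]
force: [-0.6, 0.4, -4.1]
gripper_width: 63.6
gripper_force: 45.0
```

send_rows(
  steps=[
    [[0,0,0.06,0,0.6],[0,0,0.06,0,0.6],[0,0,0,0,0.6]],
  ],
  squeeze=18,
)

```text
time_s: 12.38
ee_pos: [467.7, -310.7, 78.7]
ee_rot: [180.0, 0.0, 92.3]
force: [0.6, 0.4, -3.9]
gripper_width: 64.1
gripper_force: 18.0
```

send_rows(
  steps=[
    [[0,0,0.03,0,0.6],[0,0,0,0,0.6]],
  ],
)

```text
time_s: 12.55
ee_pos: [467.6, -310.7, 77.4]
ee_rot: [180.0, 0.0, 92.3]
force: [0.8, 0.3, -3.2]
gripper_width: 63.9
gripper_force: 18.0
```

send_rows(
  steps=[
    [[0.08,0,0.05,0,0.6],[0.06,0,0.05,0,0.6],[0,0,0,0,0.6]],
  ],
)

```text
time_s: 12.8
ee_pos: [466.8, -304.2, 72.7]
ee_rot: [-179.9, -0.1, 92.3]
force: [-0.8, 0.2, -4.0]
gripper_width: 64.0
gripper_force: 18.0
```

send_rows(
  steps=[
    [[0,0,0.05,0,0.6],[0,0,0,0,0.6]],
  ],
)

```text
time_s: 12.97
ee_pos: [467.3, -305.1, 71.0]
ee_rot: [180.0, 0.0, 92.3]
force: [0.7, -0.2, -3.7]
gripper_width: 63.9
gripper_force: 18.0
```

send_rows(
  steps=[
    [[-0.13,0,0.13,0,0.6],[-0.13,0,0.13,0,0.6],[0,0,0,0,0.6]],
  ],
)

```text
time_s: 13.22
ee_pos: [467.8, -316.6, 60.1]
ee_rot: [180.0, 0.0, 92.2]
force: [-1.6, -0.3, -1.0]
gripper_width: 63.5
gripper_force: 18.0
```

```bash
cat >> h.py <<'E'
def tilt(tag):
    """line through the face seen by the wrist camera, mid column"""
    snap('wrist',tag); P,d=pts(tag); q=P[115:232:3,252]; q=q[np.abs(q[:,2]-np.median(q[:,2]))<60]
    h=np.hypot(q[:,0]-q[0,0],q[:,1]-q[0,1]); k=np.polyfit(h,q[:,2],1)[0]; print('tilt',np.degrees(np.arctan(k)).round(1),q[0].round(1),q[-1].round(1)); return q
E
python3 - <<'E'
from h import *
q=tilt('w8'); print(q[::6].round(1).tolist(),env.state()['force'])
E
```

```text
tilt 35.9 [ 467.  -242.9   24.4] [ 469.4 -307.8   72.9]
[[467.0, -242.9, 24.4], [467.4, -254.5, 34.4], [467.8, -265.3, 43.3], [468.2, -275.7, 51.0], [468.6, -285.9, 57.7], [468.9, -295.2, 65.4], [469.3, -305.1, 70.1]] [ 1.34586359 -0.59390631 -2.40740516]
```

send_rows(
  steps=[
    [[-0.11,0,0.15,0,0.6],[-0.11,0,0.15,0,0.6],[-0.09,0,0.16,0,0.6],[-0.09,0,0.17,0,0.6],[0,0,0,0,0.6]],
  ],
)

```text
time_s: 13.68
ee_pos: [468.3, -332.5, 34.1]
ee_rot: [-180.0, 0.0, 92.2]
force: [1.0, -1.6, -1.6]
gripper_width: 64.0
gripper_force: 18.0
```

send_rows(
  steps=[
    [[-0.06,0,0.18,0,0.6],[-0.06,0,0.18,0,0.6],[0,0,0,0,0.6]],
  ],
)

```text
time_s: 13.93
ee_pos: [468.2, -336.4, 19.7]
ee_rot: [-180.0, -0.0, 92.3]
force: [0.7, -0.7, -1.1]
gripper_width: 64.4
gripper_force: 18.0
```

send_rows(
  steps=[
    [[-0.03,0,0.12,0,0.6],[-0.01,0,0.06,0,0.6],[0,0,0,0,0.6]],
  ],
)

```text
time_s: 14.18
ee_pos: [468.4, -337.7, 13.3]
ee_rot: [-180.0, -0.0, 92.3]
force: [0.2, -1.6, -1.4]
gripper_width: 63.7
gripper_force: 18.0
```

```bash
python3 - <<'E'
from h import *
q=tilt('w9'); s=env.state();print(s['ee_pos'],s['force'])
E
```

```text
tilt 5.1 [ 467.2 -262.8   22.3] [ 469.9 -328.2   27.9]
[ 468.35243819 -337.64618759   13.53006595] [ 0.28052557 -0.53637206 -2.99599617]
```

Tilt is down to about 5°; the last few mm next.

send_rows(
  steps=[
    [[-0.01,0,0.06,0,0.6],[0,0,0.04,0,0.6],[0,0,0,0,0.6]],
  ],
)

```text
time_s: 14.48
ee_pos: [468.5, -338.2, 9.8]
ee_rot: [-180.0, 0.0, 92.3]
force: [0.2, -0.2, -0.2]
gripper_width: 63.7
gripper_force: 18.0
```

send_rows(
  steps=[
    [[0,0,0.03,0,0.6],[0,0,0,0,0.6]],
  ],
)

```text
time_s: 14.65
ee_pos: [468.5, -338.4, 8.7]
ee_rot: [-180.0, 0.0, 92.3]
force: [-0.6, -1.6, 0.9]
gripper_width: 64.1
gripper_force: 18.0
```

send_rows(
  steps=[
    [[0,0,0.02,0,0.6],[0,0,0,0,0.6]],
  ],
)

```text
time_s: 14.82
ee_pos: [468.5, -338.4, 8.0]
ee_rot: [180.0, 0.0, 92.3]
force: [-0.7, -1.6, 0.9]
gripper_width: 63.6
gripper_force: 18.0
```

```bash
python3 - <<'E'
from h import *
q=tilt('w10'); s=env.state();print(s['ee_pos'],s['force'])
E
```

```text
tilt 1.1 [ 467.3 -263.4   22.8] [ 470.  -328.4   23.5]
[ 468.55108496 -338.42845128    7.98847598] [-0.84099688 -2.59208052 -0.08612654]
```

send_rows(
  steps=[
    [[0,0,0,0,0.78],[0,0,0,0,0.85],[0,0,0,0,0.85],[0,0,-0.1,0,0.85],[0,0,-0.3,0,0.85]],
  ],
)

```text
time_s: 15.28
ee_pos: [467.6, -337.3, 22.8]
ee_rot: [-179.8, -0.1, 92.3]
force: [-0.1, 0.5, 0.3]
gripper_width: 77.5
gripper_force: 0.0
```

send_rows(
  steps=[
    [[0,0,-0.9,0,0.85],[0,0,-1,0,0.85],[0,0,-1,0,1],[0,0,-1,0,1],[0,0,-0.3,0,1]],
  ],
)

```text
time_s: 15.7
ee_pos: [471.0, -339.9, 199.2]
ee_rot: [179.5, 0.4, 92.3]
force: [0.4, -0.9, 0.2]
gripper_width: 91.1
gripper_force: 0.0
```

```bash
python3 - <<'E'
from h import *
snap('wrist','w11'); P,d=pts('w11')
s=env.state();print(s['time_s'],s['ee_pos'],s['ee_rot'])
plan((558,240,160,104),15)
# rest estimate: points above z 25 near rest, side+scene
for t in ('side0','scene0'):
    Q,dd=pts(t); r=Q[(dd>0)&(Q[...,2]>30)&(Q[...,2]<75)&(abs(Q[...,0]-595)<100)&(abs(Q[...,1]+45)<75)]
    print(t,len(r),cv2.minAreaRect(r[:,:2].astype(np.float32)),r.max(0))
E
```

```text
15.75 [ 471.18450441 -340.04790742  199.18507268] [179.43386815   0.45011712  92.28135249]
max 0.96
[[0.96, 0.18, 0.07, -0.11], [0.96, 0.2, 0.07, -0.11], [0.95, 0.21, 0.07, -0.11], [0.95, 0.22, 0.07, -0.11], [0.95, 0.24, 0.07, -0.11]]
[[0.95, 0.25, 0.07, -0.11], [0.94, 0.26, 0.07, -0.11], [0.94, 0.27, 0.07, -0.11], [0.93, 0.29, 0.07, -0.11], [0.93, 0.3, 0.07, -0.11]]
[[0.93, 0.31, 0.07, -0.11], [0.92, 0.32, 0.07, -0.11], [0.92, 0.34, 0.07, -0.11], [0.91, 0.35, 0.07, -0.11], [0.91, 0.36, 0.07, -0.11]]
side0 339 ((592.651123046875, -43.9787712097168), (69.39024353027344, 140.22254943847656), 81.79839324951172) [ 6.64926857e+02 -1.70318779e-01  6.88993218e+01]
scene0 258 ((598.6566162109375, -43.34891128540039), (70.21366882324219, 143.6880340576172), 82.64213562011719) [ 6.72705651e+02 -6.14922054e-01  7.00572054e+01]
```

View pics/w11.png

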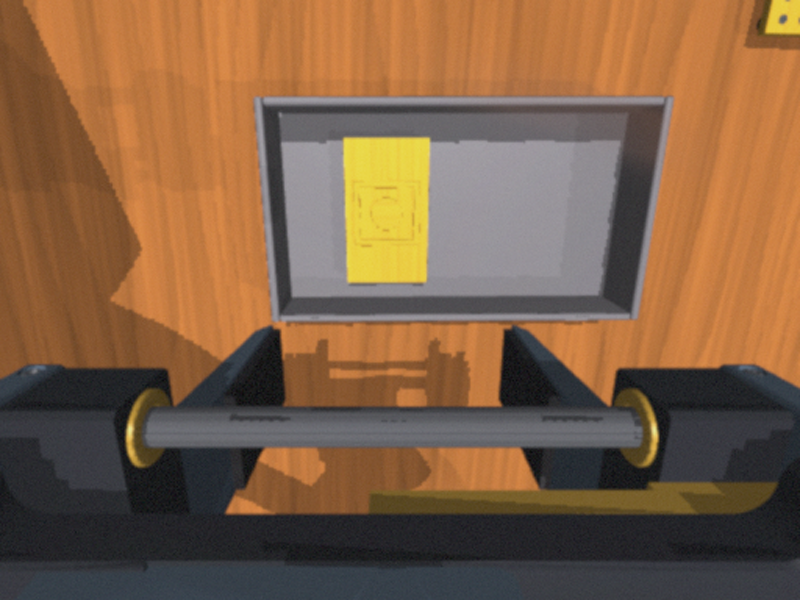

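send_rows(
  steps=[
    [[0.48,0.09,0.07,-0.05,1],[0.96,0.2,0.07,-0.11,1],[0.95,0.21,0.07,-0.11,1],[0.95,0.22,0.07,-0.11,1],[0.95,0.24,0.07,-0.11,1]],
  ],
)

```text
time_s: 16.17
ee_pos: [495.4, -162.7, 177.0]
ee_rot: [-179.9, -0.0, 95.6]
force: [0.2, 0.6, -0.6]
gripper_width: 91.5
gripper_force: 0.0
```

send_rows(
  steps=[
    [[0.95,0.25,0.07,-0.11,1],[0.94,0.26,0.07,-0.11,1],[0.94,0.27,0.07,-0.11,1],[0.93,0.29,0.07,-0.11,1],[0.93,0.3,0.07,-0.11,1]],
  ],
)

```text
time_s: 16.58
ee_pos: [526.4, 30.4, 163.1]
ee_rot: [-179.9, -0.0, 99.5]
force: [0.8, -0.8, 0.7]
gripper_width: 91.4
gripper_force: 0.0
```

send_rows(
  steps=[
    [[0.93,0.31,0.07,-0.11,1],[0.92,0.32,0.07,-0.11,1],[0.92,0.34,0.07,-0.11,1],[0.91,0.35,0.07,-0.11,1],[0.91,0.36,0.07,-0.11,1]],
  ],
)

```text
time_s: 17.0
ee_pos: [557.5, 223.4, 148.9]
ee_rot: [-179.9, 0.0, 103.3]
force: [0.9, -1.2, 0.7]
gripper_width: 91.0
gripper_force: 0.0
```

send_rows(
  steps=[
    [[0.45,0.18,0,-0.07,1],[0,0,0,0,1],[0,0,0,0,1]],
  ],
)

```text
time_s: 17.25
ee_pos: [560.3, 241.2, 148.7]
ee_rot: [-179.9, 0.1, 103.8]
force: [-0.5, -0.8, -0.2]
gripper_width: 91.5
gripper_force: 0.0
```

```bash
python3 - <<'E'
from h import *
snap('wrist','w12'); P,d=pts('w12')
s=env.state();print(s['time_s'],s['ee_pos'],s['ee_rot'])
plan((558.4,240,78,104),5)
E
```

```text
17.3 [560.32930017 240.11481305 148.98735926] [-1.79870259e+02  5.93848223e-02  1.03729972e+02]
max 0.35
[[0.0, -0.01, 0.35, -0.01], [0.0, -0.01, 0.35, -0.01], [0.0, -0.01, 0.35, -0.01], [0.0, -0.01, 0.35, -0.01], [0.0, -0.01, 0.35, -0.01]]
```

View pics/w12.png

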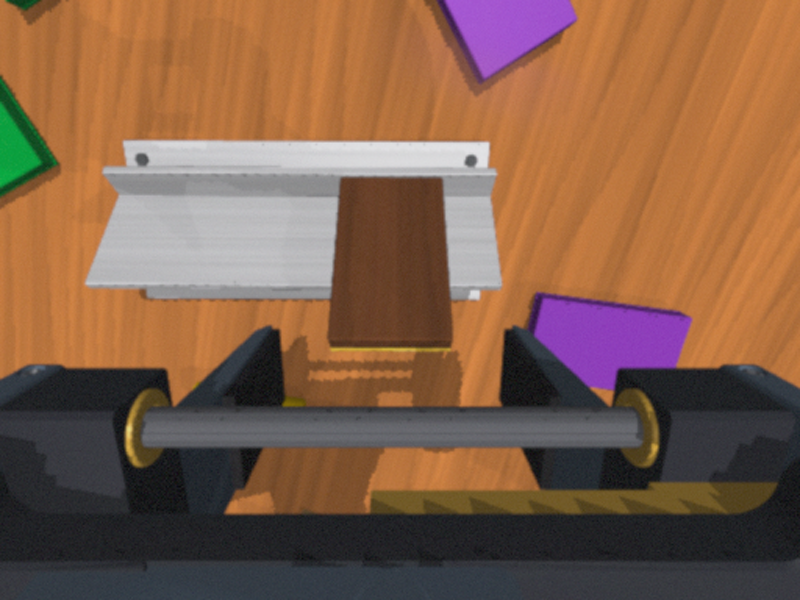

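send_rows(
  steps=[
    [[-0.01,-0.01,0.36,0,1],[-0.01,-0.01,0.36,0,1],[0,0,0.36,0,1],[0,0,0.36,0,1],[0,0,0.33,0,1]],
  ],
)

```text
time_s: 17.72
ee_pos: [560.1, 237.5, 78.4]
ee_rot: [-179.9, 0.0, 103.6]
force: [0.4, -0.1, 0.1]
gripper_width: 90.9
gripper_force: 0.0
```

send_rows(
  steps=[
    [[0,0,0,0,0.6],[0,0,0,0,0.6],[0,0,0,0,0.6],[0,0,0,0,0.6],[0,0,0,0,0.6]],
  ],
  squeeze=20,
)

```text
time_s: 18.13
ee_pos: [560.6, 239.2, 80.2]
ee_rot: [180.0, 0.0, 103.7]
force: [-2.0, -1.7, 3.0]
gripper_width: 63.7
gripper_force: 20.0
```

send_rows(
  steps=[
    [[0,0,0,0,0.6],[0,0,0,0,0.6]],
  ],
)

```text
time_s: 18.3
ee_pos: [560.7, 239.2, 80.2]
ee_rot: [180.0, 0.0, 103.7]
force: [-1.8, -2.6, 6.1]
gripper_width: 63.9
gripper_force: 20.0
```

send_rows(
  steps=[
    [[0.2,0,-0.16,0,0.6],[0.2,0,-0.17,0,0.6],[0,0,0,0,0.6]],
  ],
)

```text
time_s: 18.55
ee_pos: [556.9, 255.1, 93.4]
ee_rot: [180.0, 0.1, 103.8]
force: [-1.4, -4.7, 5.9]
gripper_width: 63.5
gripper_force: 20.0
```

send_rows(
  steps=[
    [[0.26,0,-0.13,0,0.6],[0.26,0,-0.13,0,0.6],[0,0,0,0,0.6]],
  ],
)

```text
time_s: 18.8
ee_pos: [552.0, 275.7, 103.9]
ee_rot: [179.9, 0.1, 103.8]
force: [-2.2, -4.7, 7.6]
gripper_width: 63.7
gripper_force: 20.0
```

```bash
python3 - <<'E'
from h import *
q=tilt('w13'); s=env.state();print(s['ee_pos'],s['force'],s['torque']); snap('side','s13')
E
```

```text
tilt 67.2 [540. 335.  -0.] [552.1 283.5 114.4]
[552.16577209 275.4819988  103.76870047] [-1.87429021 -3.89377612  7.93231412] [-0.64303163  0.21061449  0.04123753]
```

View pics/s13.png

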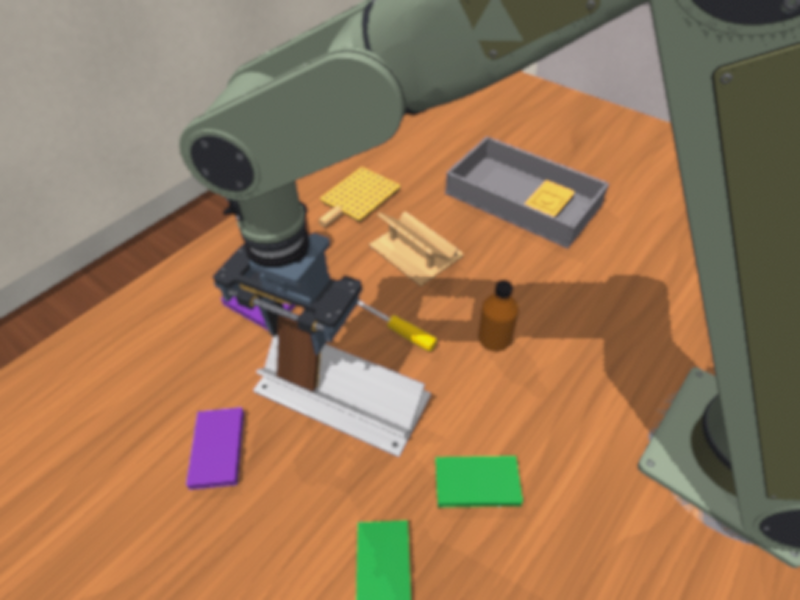

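send_rows(
  steps=[
    [[0.27,0,-0.05,0,0.6],[0.28,0,-0.05,0,0.6],[0,0,0,0,0.6]],
  ],
)

```text
time_s: 19.15
ee_pos: [546.9, 297.4, 108.2]
ee_rot: [179.9, 0.0, 103.8]
force: [-0.5, -3.3, 7.1]
gripper_width: 63.4
gripper_force: 20.0
```

send_rows(
  steps=[
    [[0.18,0,0.02,0,0.6],[0.2,0,0.02,0,0.6],[0,0,0,0,0.6]],
  ],
)

```text
time_s: 19.4
ee_pos: [543.8, 312.4, 106.7]
ee_rot: [179.8, -0.0, 103.7]
force: [-0.4, -2.4, 5.9]
gripper_width: 63.8
gripper_force: 20.0
```

```bash
python3 - <<'E'
from h import *
s=env.state();print(s['ee_pos'],s['force'],s['torque']); snap('wrist','w14'); snap('side','s14'); P,d=pts('w14'); print(P[100:245:8,252].round(0).tolist())
E
```

```text
[543.83177063 312.44174099 106.73565383] [-0.40212024 -2.42529741  5.91832941] [-0.65147404 -0.07062244 -0.02893916]
[[526.0, 396.0, 0.0], [528.0, 389.0, 1.0], [530.0, 382.0, -1.0], [531.0, 374.0, -0.0], [533.0, 367.0, -1.0], [535.0, 360.0, 0.0], [537.0, 352.0, -2.0], [539.0, 345.0, 0.0], [541.0, 337.0, -0.0], [542.0, 330.0, 6.0], [544.0, 322.0, 4.0], [546.0, 314.0, 4.0], [546.0, 315.0, 32.0], [546.0, 312.0, 46.0], [546.0, 313.0, 67.0], [546.0, 313.0, 84.0], [546.0, 314.0, 101.0], [546.0, 313.0, 112.0], [545.0, 314.0, 125.0]]
```

send_rows(
  steps=[
    [[0,0,-0.3,0,0.6],[0,0,-0.6,0,0.6],[0,0,-0.7,0,0.6],[0,0,-0.6,0,0.6],[0,0,-0.2,0,0.6]],
  ],
  squeeze=45,
)

```text
time_s: 19.92
ee_pos: [544.6, 313.0, 204.2]
ee_rot: [179.6, -0.2, 103.7]
force: [1.5, 0.1, -1.3]
gripper_width: 63.8
gripper_force: 45.0
```

```bash
python3 - <<'E'
from h import *
s=env.state();print(s['time_s'],s['ee_pos'],s['force'])
plan((594,-54,200,82),12)
E
```

```text
19.9167 [544.64796084 312.96522725 204.18877274] [ 1.52233565  0.05088169 -1.28735242]
max 0.77
[[-0.77, -0.08, 0.01, 0.26], [-0.77, -0.06, 0.01, 0.26], [-0.77, -0.03, 0.01, 0.26], [-0.77, -0.01, 0.01, 0.26], [-0.77, 0.02, 0.01, 0.26]]
[[-0.77, 0.04, 0.01, 0.26], [-0.77, 0.06, 0.01, 0.26], [-0.77, 0.09, 0.01, 0.26], [-0.76, 0.11, 0.01, 0.26], [-0.76, 0.14, 0.01, 0.26]]
[[-0.75, 0.16, 0.01, 0.26], [-0.75, 0.18, 0.01, 0.26]]
```

send_rows(
  steps=[
    [[-0.38,-0.04,0,0.13,0.6],[-0.77,-0.06,0,0.26,0.6],[-0.77,-0.03,0,0.26,0.6],[-0.77,-0.01,0,0.26,0.6],[-0.77,0.02,0,0.26,0.6]],
  ],
)

```text
time_s: 20.33
ee_pos: [562.5, 172.5, 198.6]
ee_rot: [-179.8, 0.0, 95.6]
force: [0.7, -0.5, -2.0]
gripper_width: 63.5
gripper_force: 45.0
```

send_rows(
  steps=[
    [[-0.77,0.04,0,0.26,0.6],[-0.77,0.06,0,0.26,0.6],[-0.77,0.09,0,0.26,0.6],[-0.76,0.11,0,0.26,0.6],[-0.76,0.14,0,0.26,0.6]],
  ],
)

```text
time_s: 20.75
ee_pos: [585.5, 19.9, 198.7]
ee_rot: [-179.8, -0.0, 86.6]
force: [0.9, -0.1, -3.2]
gripper_width: 63.6
gripper_force: 45.0
```

send_rows(
  steps=[
    [[-0.75,0.16,0,0.26,0.6],[-0.75,0.18,0,0.26,0.6],[-0.38,0.1,0,0.13,0.6],[0,0,0,0,0.6],[0,0,0,0,0.6]],
  ],
)

```text
time_s: 21.17
ee_pos: [597.0, -55.4, 199.0]
ee_rot: [-179.8, -0.0, 82.1]
force: [-0.4, 0.4, -1.7]
gripper_width: 63.8
gripper_force: 45.0
```

```bash
python3 - <<'E'
from h import *
s=env.state();print(s['time_s'],s['ee_pos'],s['ee_rot'],s['qpos']); snap('wrist','w15'); snap('side','s15');snap('scene','c15')
im=np.hstack([cv2.imread('pics/w15.png')[:,:],cv2.resize(cv2.imread('pics/s15.png')[100:400,220:520],(600,600))]); cv2.imwrite('pics/m15.png',cv2.resize(im,(800,343)))
E
```

```text
21.1667 [597.01337429 -55.40136015 198.95603945] [-1.79796734e+02 -3.95667220e-02  8.21097119e+01] [-6.42578755e+00  2.11710470e+01  8.75254191e+01  4.71854044e-02
  7.15057284e+01  1.44938377e+00]
```

View pics/m15.png

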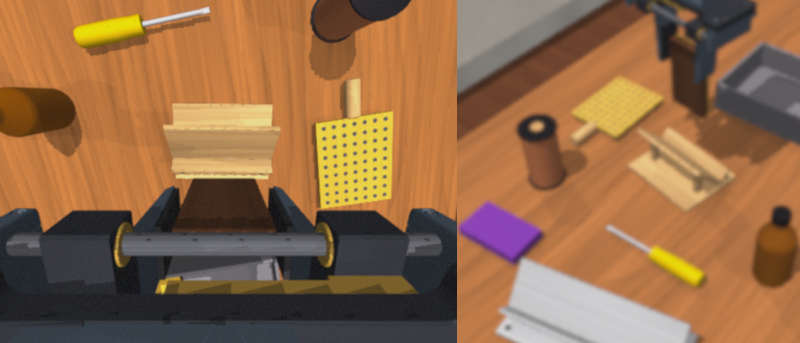

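```bash
python3 - <<'E'
from h import *
P,d=pts('w15'); print(P[136:262:5,246].round(0).tolist())
for v in (146,190): print(P[v,186:312:9].round(0).tolist())
E
```

```text
[[598.0, -11.0, 7.0], [599.0, -11.0, 65.0], [598.0, -16.0, 66.0], [597.0, -22.0, 59.0], [596.0, -28.0, 54.0], [595.0, -35.0, 46.0], [594.0, -43.0, 38.0], [592.0, -51.0, 30.0], [591.0, -58.0, 23.0], [590.0, -65.0, 23.0], [590.0, -70.0, 29.0], [589.0, -75.0, 33.0], [586.0, -90.0, 5.0], [594.0, -56.0, 130.0], [594.0, -56.0, 144.0], [594.0, -55.0, 156.0], [595.0, -55.0, 169.0], [595.0, -54.0, 179.0], [595.0, -54.0, 190.0], [595.0, -54.0, 198.0], [595.0, -53.0, 206.0], [596.0, -53.0, 214.0], [596.0, -53.0, 220.0], [596.0, -53.0, 227.0], [596.0, -52.0, 233.0], [602.0, -22.0, 291.0]]
[[535.0, -7.0, 64.0], [544.0, -9.0, 65.0], [554.0, -10.0, 65.0], [563.0, -11.0, 65.0], [573.0, -13.0, 65.0], [582.0, -14.0, 65.0], [592.0, -15.0, 66.0], [601.0, -16.0, 66.0], [611.0, -18.0, 66.0], [620.0, -19.0, 67.0], [630.0, -20.0, 65.0], [639.0, -22.0, 65.0], [649.0, -23.0, 66.0], [658.0, -24.0, 66.0]]
[[507.0, -72.0, -1.0], [527.0, -65.0, 33.0], [538.0, -67.0, 32.0], [549.0, -68.0, 33.0], [560.0, -70.0, 33.0], [571.0, -71.0, 33.0], [582.0, -73.0, 32.0], [593.0, -75.0, 32.0], [604.0, -76.0, 32.0], [615.0, -78.0, 32.0], [626.0, -79.0, 31.0], [637.0, -81.0, 32.0], [648.0, -82.0, 32.0], [659.0, -83.0, 32.0]]
```

send_rows(
  steps=[
    [[0.05,0,0.4,0,0.6],[0,0,0.6,0,0.6],[0,0,0.5,0,0.6],[0,0,0.3,0,0.6],[0,0,0.15,0,0.6]],
  ],
)

```text
time_s: 21.73
ee_pos: [596.9, -51.1, 120.8]
ee_rot: [-179.8, -0.0, 82.3]
force: [-0.7, 0.6, -1.8]
gripper_width: 63.5
gripper_force: 45.0
```

send_rows(
  steps=[
    [[0,0,0.08,0,0.6],[0,0,0.05,0,0.6],[0,0,0,0,0.6]],
  ],
  squeeze=25,
)

```text
time_s: 21.98
ee_pos: [598.8, -52.2, 118.4]
ee_rot: [179.9, -0.0, 82.3]
force: [0.0, -0.1, -1.9]
gripper_width: 63.9
gripper_force: 25.0
```

send_rows(
  steps=[
    [[0,0,0.05,0,0.6],[0,0,0,0,0.6]],
  ],
)

```text
time_s: 22.15
ee_pos: [598.7, -52.6, 116.5]
ee_rot: [179.9, 0.0, 82.2]
force: [-0.4, 0.0, -1.9]
gripper_width: 64.0
gripper_force: 25.0
```

send_rows(
  steps=[
    [[0,0,0.05,0,0.6],[0,0,0,0,0.6]],
  ],
)

```text
time_s: 22.32
ee_pos: [598.4, -52.6, 114.0]
ee_rot: [180.0, 0.0, 82.2]
force: [-0.5, 0.9, -3.5]
gripper_width: 64.1
gripper_force: 25.0
```

send_rows(
  steps=[
    [[0,0,0.05,0,0.6],[0,0,0.03,0,0.6],[0,0,0,0,0.6]],
  ],
)

```text
time_s: 22.57
ee_pos: [598.1, -52.6, 110.4]
ee_rot: [-180.0, 0.0, 82.2]
force: [-1.0, -0.1, -2.1]
gripper_width: 63.5
gripper_force: 25.0
```

send_rows(
  steps=[
    [[0,0,0.05,0,0.6],[0,0,0,0,0.6]],
  ],
)

```text
time_s: 22.73
ee_pos: [598.2, -52.5, 108.4]
ee_rot: [-180.0, 0.0, 82.2]
force: [-0.6, -0.1, -2.9]
gripper_width: 64.2
gripper_force: 25.0
```

send_rows(
  steps=[
    [[0,0,0.04,0,0.6],[0,0,0,0,0.6]],
  ],
)

```text
time_s: 22.9
ee_pos: [598.2, -52.5, 106.8]
ee_rot: [-180.0, 0.0, 82.2]
force: [-0.3, 0.4, -3.1]
gripper_width: 63.8
gripper_force: 25.0
```

send_rows(
  steps=[
    [[0.27,0,0.1,0,0.6],[0.27,0,0.1,0,0.6],[0,0,0,0,0.6]],
  ],
)

```text
time_s: 23.15
ee_pos: [602.5, -30.1, 100.0]
ee_rot: [179.8, 0.0, 82.3]
force: [0.8, -0.7, -0.4]
gripper_width: 64.0
gripper_force: 25.0
```

```bash
python3 - <<'E'
from h import *
s=env.state();print(s['ee_pos'],s['force'],s['torque']); snap('wrist','w16'); P,d=pts('w16'); print(P[136:262:5,246].round(0).tolist())
snap('scene','c16');Q,dd=pts('c16')
r=Q[(dd>0)&(Q[...,2]>20)&(Q[...,2]<125)&(abs(Q[...,0]-600)<60)&(Q[...,1]>-110)&(Q[...,1]<0)]; c=np.load('pics/c16.npz')['pixels']
E
```

```text
[602.46202508 -30.10826057 100.02207075] [ 0.84644934 -0.70245343 -0.35307624] [-0.27750972 -0.17324571  0.0097652 ]
[[607.0, 23.0, -0.0], [606.0, 18.0, 0.0], [605.0, 13.0, -2.0], [605.0, 10.0, 6.0], [604.0, 5.0, 5.0], [603.0, 0.0, 5.0], [603.0, -4.0, 6.0], [602.0, -9.0, 6.0], [601.0, -14.0, 5.0], [601.0, -19.0, 5.0], [600.0, -24.0, 5.0], [603.0, -12.0, 65.0], [602.0, -14.0, 68.0], [601.0, -20.0, 62.0], [600.0, -27.0, 56.0], [599.0, -34.0, 48.0], [598.0, -41.0, 41.0], [597.0, -49.0, 33.0], [596.0, -53.0, 34.0], [598.0, -46.0, 60.0], [599.0, -39.0, 84.0], [600.0, -34.0, 103.0], [601.0, -30.0, 117.0], [601.0, -26.0, 130.0], [601.0, -28.0, 133.0], [606.0, 3.0, 191.0]]
```

send_rows(
  steps=[
    [[0.26,0,0.155,0,0.6],[0.26,0,0.155,0,0.6],[0,0,0,0,0.6]],
  ],
)

```text
time_s: 23.5
ee_pos: [605.0, -9.0, 86.7]
ee_rot: [179.9, -0.1, 82.3]
force: [1.1, 1.9, 2.9]
gripper_width: 63.6
gripper_force: 25.0
```

send_rows(
  steps=[
    [[0.22,0,0.2,0,0.6],[0.1,0,0.1,0,0.6],[0,0,0,0,0.6]],
  ],
)

```text
time_s: 23.75
ee_pos: [607.0, 3.5, 75.0]
ee_rot: [179.9, -0.1, 82.2]
force: [2.2, 2.7, 2.1]
gripper_width: 64.0
gripper_force: 25.0
```

```bash
python3 - <<'E'
from h import *
s=env.state();print(s['ee_pos'],s['force'],s['torque']); snap('wrist','w17'); P,d=pts('w17'); print(P[136:262:5,246].round(0).tolist())
snap('scene','c17');im=cv2.imread('pics/c17.png'); cv2.imwrite('pics/c17c.png',cv2.resize(im[200:400,240:440],(600,600)))
E
```

```text
[606.95422918   3.49584633  75.00361602] [2.17676663 2.68055109 2.05241   ] [ 0.48898128 -0.49206189 -0.05956756]
[[612.0, 59.0, -1.0], [611.0, 55.0, 1.0], [611.0, 50.0, -1.0], [610.0, 46.0, 1.0], [609.0, 42.0, -1.0], [609.0, 37.0, -1.0], [608.0, 33.0, 0.0], [608.0, 29.0, 0.0], [607.0, 24.0, -1.0], [606.0, 19.0, -1.0], [606.0, 15.0, -0.0], [605.0, 12.0, 6.0], [605.0, 8.0, 6.0], [604.0, 3.0, 5.0], [603.0, -2.0, 5.0], [603.0, -6.0, 6.0], [602.0, -12.0, 4.0], [601.0, -15.0, 7.0], [601.0, -21.0, 5.0], [600.0, -26.0, 5.0], [599.0, -30.0, 6.0], [599.0, -36.0, 6.0], [606.0, 10.0, 105.0], [606.0, 8.0, 106.0], [606.0, 6.0, 108.0], [611.0, 37.0, 167.0]]
```

View pics/c17c.png

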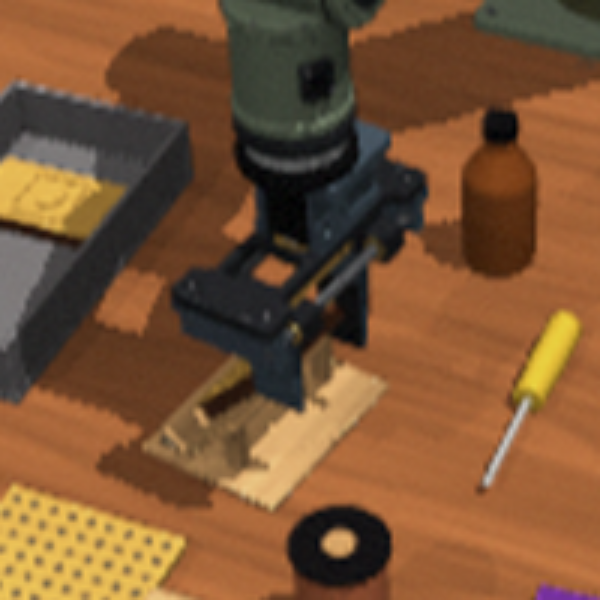

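send_rows(
  steps=[
    [[0,0,0,0,0.74],[0,0,0,0,0.8],[0,0,0,0,0.85],[0,0,0,0,0.85],[0,0,0,0,0.85]],
  ],
)

```text
time_s: 24.27
ee_pos: [605.3, 1.7, 74.4]
ee_rot: [-179.9, 0.0, 82.2]
force: [0.8, 0.1, -0.4]
gripper_width: 77.3
gripper_force: 0.0
```

send_rows(
  steps=[
    [[-0.07,0,-0.1,0,0.85],[-0.08,0,-0.12,0,0.85],[0,0,0,0,0.85]],
  ],
)

```text
time_s: 24.52
ee_pos: [605.6, -4.6, 84.8]
ee_rot: [179.9, 0.0, 82.2]
force: [-0.1, -0.5, 0.1]
gripper_width: 77.7
gripper_force: 0.0
```

```bash
python3 - <<'E'
from h import *
s=env.state();print(s['ee_pos'],s['force'],s['gripper_width']); snap('wrist','w18'); P,d=pts('w18'); print(P[216:262:4,246].round(0).tolist())
E
```

```text
[605.62466088  -4.56481848  84.76624205] [-0.08740516 -0.49443564  0.14447799] 77.73303113825378
[[606.0, 13.0, 99.0], [606.0, 12.0, 101.0], [606.0, 10.0, 102.0], [606.0, 8.0, 104.0], [605.0, 6.0, 106.0], [605.0, 5.0, 107.0], [605.0, 1.0, 105.0], [604.0, -3.0, 102.0], [603.0, -9.0, 96.0], [602.0, -15.0, 89.0], [602.0, -19.0, 88.0], [610.0, 29.0, 176.0]]
```

send_rows(
  steps=[
    [[0,0,0.05,0,0.85],[0,0,0,0,0.6],[0,0,0,0,0.6],[0,0,0,0,0.6],[0,0,0,0,0.6]],
  ],
  squeeze=45,
)

```text
time_s: 24.98
ee_pos: [605.3, -3.7, 81.4]
ee_rot: [180.0, -0.0, 82.2]
force: [1.4, 1.1, -1.2]
gripper_width: 63.8
gripper_force: 45.0
```

send_rows(
  steps=[
    [[0,0,0,0,0.6],[0,0,-0.3,0,0.6],[0,0,-0.7,0,0.6],[0,0,-0.8,0,0.6],[0,0,-0.5,0,0.6]],
  ],
)

```text
time_s: 25.4
ee_pos: [605.3, -3.7, 175.6]
ee_rot: [179.9, -0.0, 82.2]
force: [1.2, -0.2, -0.6]
gripper_width: 63.5
gripper_force: 45.0
```

```bash
python3 - <<'E'
from h import *
s=env.state();print(s['time_s'],s['ee_pos'],s['ee_rot'],s['gripper_width'],s['force'])
plan((572,-284,170,92.4),9)
E
```

```text
25.4 [605.26082843  -3.74790873 175.60514654] [ 1.79934429e+02 -4.75417035e-03  8.22422164e+01] 63.49644804787578 [ 1.16806655 -0.19604543 -0.55392217]
max 0.78
[[-0.78, 0.01, 0.02, -0.16], [-0.78, -0.0, 0.02, -0.16], [-0.78, -0.02, 0.02, -0.16], [-0.78, -0.03, 0.02, -0.16], [-0.78, -0.05, 0.02, -0.16]]
[[-0.78, -0.06, 0.02, -0.16], [-0.78, -0.08, 0.02, -0.16], [-0.78, -0.09, 0.02, -0.16], [-0.78, -0.11, 0.02, -0.16]]
```

send_rows(
  steps=[
    [[-0.39,0,0,-0.08,0.6],[-0.78,0,0,-0.16,0.6],[-0.78,-0.02,0,-0.16,0.6],[-0.78,-0.03,0,-0.16,0.6],[-0.78,-0.05,0,-0.16,0.6]],
  ],
)

```text
time_s: 25.82
ee_pos: [585.8, -144.0, 172.9]
ee_rot: [-179.9, -0.0, 87.3]
force: [0.2, 0.3, -2.8]
gripper_width: 64.1
gripper_force: 45.0
```

send_rows(
  steps=[
    [[-0.78,-0.06,0,-0.16,0.6],[-0.78,-0.08,0,-0.16,0.6],[-0.78,-0.09,0,-0.16,0.6],[-0.78,-0.11,0,-0.16,0.6],[-0.39,-0.05,0,-0.08,0.6]],
  ],
)

```text
time_s: 26.23
ee_pos: [567.6, -286.6, 172.6]
ee_rot: [-179.9, 0.0, 92.1]
force: [0.0, 0.1, -2.5]
gripper_width: 63.7
gripper_force: 45.0
```

send_rows(
  steps=[
    [[0,0,0,0,0.6],[0,0,0,0,0.6],[0,0,0,0,0.6]],
  ],
)

```text
time_s: 26.48
ee_pos: [568.7, -282.2, 172.9]
ee_rot: [-179.9, -0.1, 92.1]
force: [0.8, -0.0, -2.2]
gripper_width: 63.7
gripper_force: 45.0
```

```bash
python3 - <<'E'
from h import *
s=env.state();print(s['time_s'],s['ee_pos'],s['ee_rot'],s['gripper_width'],s['force'])
snap('wrist','w19'); P,d=pts('w19'); print(P[100:262:6,246].round(0).tolist())
snap('scene','c19'); Q,dd=pts('c19'); m=(dd>0)&(abs(Q[...,0]-572)<12)&(Q[...,1]>-360)&(Q[...,1]<-240)&(Q[...,2]>85)&(Q[...,2]<195); r=Q[m]; print(len(r)); print(r[np.argsort(r[:,2])][::max(1,len(r)//14)].round(0).tolist())
E
```

```text
26.4833 [ 568.73214082 -282.22278151  172.92731546] [-1.79918973e+02 -9.09043019e-02  9.21437929e+01] 63.65278377077727 [ 8.04900823e-01 -1.83357309e-03 -2.22278578e+00]
[[561.0, -196.0, 1.0], [561.0, -202.0, -1.0], [561.0, -209.0, 2.0], [562.0, -214.0, 53.0], [562.0, -222.0, 4.0], [562.0, -229.0, 4.0], [562.0, -236.0, 6.0], [563.0, -243.0, 6.0], [563.0, -250.0, 7.0], [563.0, -257.0, 6.0], [563.0, -265.0, 5.0], [564.0, -272.0, 6.0], [564.0, -279.0, 6.0], [564.0, -287.0, 6.0], [564.0, -294.0, 5.0], [565.0, -302.0, 7.0], [565.0, -309.0, 6.0], [565.0, -317.0, 6.0], [565.0, -326.0, 5.0], [566.0, -333.0, 7.0], [567.0, -266.0, 190.0], [567.0, -269.0, 192.0], [567.0, -271.0, 196.0], [567.0, -273.0, 199.0], [567.0, -277.0, 198.0], [567.0, -285.0, 190.0], [567.0, -294.0, 181.0]]
20
[[576.0, -333.0, 144.0], [562.0, -297.0, 177.0], [568.0, -269.0, 186.0], [579.0, -264.0, 187.0], [574.0, -264.0, 187.0], [569.0, -264.0, 188.0], [563.0, -264.0, 188.0], [581.0, -267.0, 188.0], [577.0, -266.0, 189.0], [575.0, -270.0, 190.0], [564.0, -266.0, 191.0], [569.0, -266.0, 192.0], [581.0, -266.0, 192.0], [569.0, -263.0, 192.0], [583.0, -268.0, 193.0], [576.0, -265.0, 193.0], [566.0, -268.0, 193.0], [572.0, -268.0, 193.0], [574.0, -270.0, 194.0], [563.0, -270.0, 194.0]]
```

send_rows(
  steps=[
    [[0,0.05,0.4,0,0.6],[0,0.05,0.7,0,0.6],[0,0,0.7,0,0.6],[0,0,0.35,0,0.6],[0,0,0.15,0,0.6]],
  ],
)

```text
time_s: 27.0
ee_pos: [571.7, -280.9, 78.7]
ee_rot: [-179.7, -0.2, 92.2]
force: [0.7, -0.5, -2.4]
gripper_width: 64.1
gripper_force: 45.0
```

send_rows(
  steps=[
    [[0,0,0,0,0.6],[0,0,0.05,0,0.6],[0,0,0,0,0.6]],
  ],
  squeeze=18,
)

```text
time_s: 27.25
ee_pos: [574.1, -283.2, 80.8]
ee_rot: [179.9, 0.1, 92.2]
force: [0.2, -0.1, -2.5]
gripper_width: 63.6
gripper_force: 18.0
```

send_rows(
  steps=[
    [[0,0,0.05,0,0.6],[0,0,0,0,0.6]],
  ],
)

```text
time_s: 27.42
ee_pos: [573.6, -283.3, 78.4]
ee_rot: [179.9, 0.1, 92.1]
force: [0.2, 0.1, -2.7]
gripper_width: 64.3
gripper_force: 18.0
```

send_rows(
  steps=[
    [[0,0,0.05,0,0.6],[0,0,0,0,0.6]],
  ],
)

```text
time_s: 27.58
ee_pos: [573.1, -283.2, 75.7]
ee_rot: [180.0, 0.0, 92.1]
force: [-0.3, 0.3, -2.1]
gripper_width: 64.2
gripper_force: 18.0
```

send_rows(
  steps=[
    [[0,0,0.1,0,0.6],[0,0,0.08,0,0.6],[0,0,0,0,0.6]],
  ],
)

```text
time_s: 27.83
ee_pos: [572.5, -282.9, 67.4]
ee_rot: [-179.9, -0.0, 92.1]
force: [-0.6, 0.3, -2.6]
gripper_width: 64.0
gripper_force: 18.0
```

send_rows(
  steps=[
    [[0.12,0,0.13,0,0.6],[0.13,0,0.13,0,0.6],[0,0,0,0,0.6]],
  ],
)

```text
time_s: 28.08
ee_pos: [572.9, -272.3, 57.4]
ee_rot: [180.0, 0.0, 92.2]
force: [-0.1, -1.3, -0.6]
gripper_width: 64.1
gripper_force: 18.0
```

send_rows(
  steps=[
    [[0.11,0,0.14,0,0.6],[0.11,0,0.14,0,0.6],[0,0,0,0,0.6]],
  ],
)

```text
time_s: 28.33
ee_pos: [572.5, -263.2, 45.8]
ee_rot: [-180.0, -0.0, 92.2]
force: [1.3, 0.5, -0.8]
gripper_width: 64.0
gripper_force: 18.0
```

```bash
python3 - <<'E'
from h import *
s=env.state();print(s['ee_pos'],s['force'])
snap('wrist','w20'); P,d=pts('w20'); print(P[216:262:3,246].round(0).tolist())
E
```

```text
[ 572.45383651 -263.20951353   45.78577952] [ 1.27966294  0.48524961 -0.79097897]
[[570.0, -246.0, 60.0], [570.0, -247.0, 62.0], [570.0, -248.0, 63.0], [570.0, -249.0, 66.0], [570.0, -250.0, 67.0], [570.0, -251.0, 69.0], [571.0, -253.0, 70.0], [571.0, -254.0, 70.0], [571.0, -257.0, 69.0], [571.0, -259.0, 67.0], [571.0, -263.0, 65.0], [571.0, -265.0, 63.0], [571.0, -268.0, 62.0], [571.0, -271.0, 61.0], [571.0, -274.0, 59.0], [571.0, -230.0, 138.0]]
```

send_rows(
  steps=[
    [[0.08,0,0.16,0,0.6],[0.08,0,0.16,0,0.6],[0,0,0,0,0.6]],
  ],
)

```text
time_s: 28.63
ee_pos: [571.9, -256.9, 32.6]
ee_rot: [-179.9, -0.1, 92.2]
force: [0.2, 1.0, -0.9]
gripper_width: 64.0
gripper_force: 18.0
```

send_rows(
  steps=[
    [[0.06,0,0.17,0,0.6],[0.05,0,0.17,0,0.6],[0,0,0,0,0.6]],
  ],
)

```text
time_s: 28.88
ee_pos: [571.6, -253.0, 18.8]
ee_rot: [-179.9, -0.0, 92.2]
force: [-0.5, 1.7, -0.7]
gripper_width: 64.1
gripper_force: 18.0
```

send_rows(
  steps=[
    [[0.03,0,0.12,0,0.6],[0.02,0,0.06,0,0.6],[0,0,0,0,0.6]],
  ],
)

```text
time_s: 29.13
ee_pos: [571.8, -251.7, 12.5]
ee_rot: [-180.0, 0.0, 92.2]
force: [0.2, -0.3, -1.0]
gripper_width: 64.2
gripper_force: 18.0
```

```bash
python3 - <<'E'
from h import *
s=env.state();print(s['ee_pos'],s['force'])
snap('wrist','w21'); P,d=pts('w21'); print(P[216:262:3,246].round(0).tolist())
E
```

```text
[ 571.84363341 -251.74244004   12.50329036] [ 0.2442698  -0.30973125 -1.01602945]
[[570.0, -235.0, 24.0], [570.0, -236.0, 28.0], [570.0, -236.0, 31.0], [570.0, -238.0, 31.0], [570.0, -239.0, 33.0], [570.0, -241.0, 32.0], [570.0, -243.0, 33.0], [570.0, -245.0, 32.0], [570.0, -247.0, 32.0], [570.0, -249.0, 32.0], [570.0, -251.0, 31.0], [570.0, -254.0, 31.0], [570.0, -256.0, 30.0], [570.0, -258.0, 30.0], [570.0, -260.0, 30.0], [570.0, -219.0, 104.0]]
```

send_rows(
  steps=[
    [[0.01,0,0.06,0,0.6],[0,0,0.04,0,0.6],[0,0,0,0,0.6]],
  ],
)

```text
time_s: 29.43
ee_pos: [571.8, -251.0, 8.9]
ee_rot: [-180.0, -0.0, 92.1]
force: [0.3, 1.5, 0.8]
gripper_width: 63.9
gripper_force: 18.0
```

send_rows(
  steps=[
    [[0,0,0.03,0,0.6],[0,0,0,0,0.6]],
  ],
)

```text
time_s: 29.6
ee_pos: [571.8, -250.9, 7.9]
ee_rot: [-180.0, -0.0, 92.1]
force: [-0.7, 2.0, 1.1]
gripper_width: 63.9
gripper_force: 18.0
```

send_rows(
  steps=[
    [[0,0,0.02,0,0.6],[0,0,0,0,0.6]],
  ],
)

```text
time_s: 29.77
ee_pos: [571.9, -251.0, 7.1]
ee_rot: [-180.0, -0.0, 92.1]
force: [-0.7, 2.0, 1.2]
gripper_width: 63.9
gripper_force: 18.0
```

```bash
python3 - <<'E'
from h import *
s=env.state();print(s['ee_pos'],s['force'])
snap('wrist','w22'); P,d=pts('w22'); print(P[216:262:3,246].round(0).tolist())
E
```

```text
[ 571.8536701  -250.97299901    7.11394899] [-0.65757456  1.97657231  1.15769389]
[[570.0, -234.0, 20.0], [570.0, -235.0, 22.0], [570.0, -235.0, 26.0], [570.0, -237.0, 27.0], [570.0, -239.0, 27.0], [570.0, -240.0, 27.0], [570.0, -243.0, 26.0], [570.0, -244.0, 26.0], [570.0, -246.0, 26.0], [570.0, -249.0, 25.0], [570.0, -250.0, 26.0], [570.0, -252.0, 26.0], [570.0, -255.0, 25.0], [570.0, -257.0, 24.0], [570.0, -258.0, 26.0], [570.0, -218.0, 98.0]]
```

send_rows(
  steps=[
    [[0,0,0,0,0.6],[0,0,0,0,0.6],[0,0,0,0,0.6],[0,0,0,0,0.6],[0,0,0,0,0.6]],
  ],
  squeeze=3,
)

```text
time_s: 30.23
ee_pos: [571.9, -251.3, 7.0]
ee_rot: [-180.0, 0.0, 92.1]
force: [-1.4, 1.1, -1.6]
gripper_width: 63.9
gripper_force: 3.0
```

send_rows(
  steps=[
    [[0,0,0,0,0.72],[0,0,0,0,0.74],[0,0,0,0,0.8],[0,0,0,0,0.85],[0,0,0,0,0.85]],
  ],
)

```text
time_s: 30.65
ee_pos: [572.0, -251.3, 7.3]
ee_rot: [180.0, 0.0, 92.1]
force: [0.3, -0.2, -0.2]
gripper_width: 76.7
gripper_force: 0.0
```

send_rows(
  steps=[
    [[0,0,0,0,0.85],[0,0,-0.1,0,0.85],[0,0,-0.3,0,0.85],[0,0,-0.9,0,0.85],[0,0,-1,0,0.85]],
  ],
)

```text
time_s: 31.07
ee_pos: [570.5, -250.5, 98.9]
ee_rot: [-179.7, -0.1, 92.1]
force: [1.3, -0.8, -0.0]
gripper_width: 77.5
gripper_force: 0.0
```

send_rows(
  steps=[
    [[-0.9,0,-0.8,0,0.85],[-1,0,-0.5,0,0.85],[-1,0,0,0,0.85],[0,0,0,0,0.85],[0,0,0,0,0.85]],
  ],
)

```text
time_s: 31.48
ee_pos: [575.7, -361.5, 146.6]
ee_rot: [179.9, 0.1, 92.0]
force: [-0.3, 0.6, -0.4]
gripper_width: 77.5
gripper_force: 0.0
```

```bash
python3 - <<'E'
from h import *
s=env.state();print(s['time_s'],s['ee_pos'],s['force'])
snap('wrist','w23'); P,d=pts('w23'); c=np.load('pics/w23.npz')['pixels'].astype(int)
m=((c[...,0]-c[...,2])>70)&(P[...,2]>15)&(P[...,2]<40)&(P[...,1]<-215)&(P[...,1]>-368)
n,l,st,ce=cv2.connectedComponentsWithStats(m.astype(np.uint8))
for i in range(1,n):
    if st[i,4]>300:
        q=P[l==i]; k=np.linalg.lstsq(np.c_[q[:,:2]-q[:,:2].mean(0),np.ones(len(q))],q[:,2],rcond=None)[0]; print(st[i],cv2.minAreaRect(q[:,:2].astype(np.float32)),k)
E
```

```text
31.4833 [ 575.73220426 -361.46138189  146.55647633] [-0.30846977  0.63370845 -0.40118398]
[ 217   53   67  115 7216] ((574.1632080078125, -288.5216064453125), (64.07952880859375, 110.21244049072266), 2.1726152896881104) [-4.58090692e-04  3.46279383e-04  2.19396950e+01]
[ 105   58   76  114 7280] ((467.7586669921875, -296.3616027832031), (64.59794616699219, 110.15894317626953), 2.4557292461395264) [-2.72936951e-03  2.26731013e-04  2.19478450e+01]
```

View pics/w23.png

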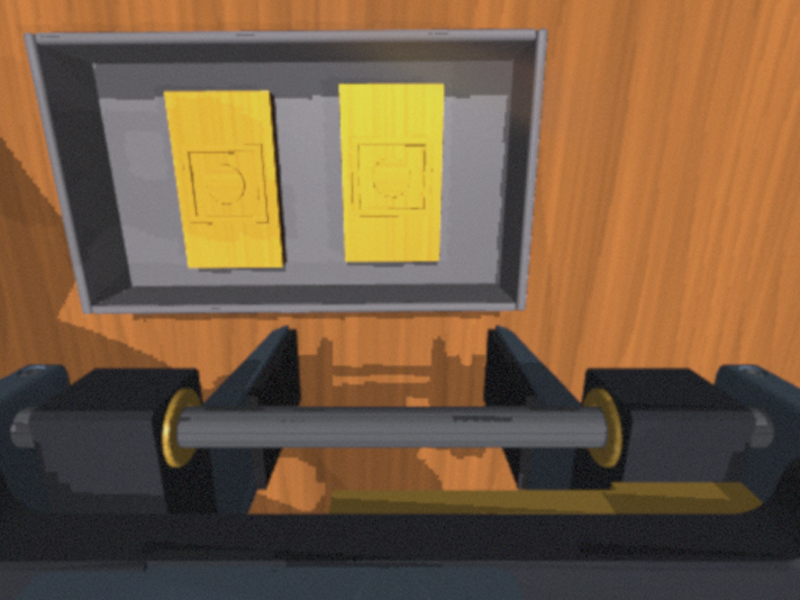

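Both blocks lie flat on the tote floor, brass up, at pixels (225,180) and (392,172). Face tilt is under 0.2° and the gripper is clear.

```bash
python3 -c "
from workcell import env
print(env.job_done())"
```

```text
the job is handed in; nothing more can be done
None
```

Both blocks lie flat, side by side and brass face up on the tote floor; block_b was turned over by way of the rest, nothing else was handled, and the job was handed in at about 31.5 s of the 72 s allowed.

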